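# Lay out the delivery temperature-check kit on its tray

### The job

Lay out the temperature-check kit on the metal tray as its cards show: the handheld meter and the probe each within their drawn outline, pointing the way it is drawn, and the blue cup rest on its circle. Then, with the rest standing there, seat the steel cup in the rest's hollow so that it sits centred and straight. Keep the cup upright, set the meter and the cup down without dropping them, and leave the red binder, the spectacles and the green bottle where they are.

Things in the scene. Friction and masses are not known exactly. Their poses are not given: they have to be found in the camera images.
- tray: Fixed aluminium tray, 250 mm (x) by 350 mm (y), rim 18 mm high and 3 mm thick, floor 3 mm thick; origin under its centre at counter height, z up. It lies to the robot's left or right, turned a little. Three white paper cards (215 by 88 mm, of no height that matters) lie on its floor side by side, about 100 mm apart along the tray's y, in any order.
- mat: Fixed pale teal mat, 280 mm (x) by 330 mm (y), 3 mm thick, on the side away from the tray; origin at counter height, x and y along its edges. The kit starts on it.
- meter_card_mark (a point): Spot drawn for the meter: centre of a dark blue rectangle 152 by 58 mm (long side along x) with a smaller rectangle, the screen, drawn towards +x; on the tray's floor, 3 mm above the counter. x points to where the meter's screen end belongs.
- probe_card_mark (a point): Spot drawn for the probe: centre of the handle part of its dark blue outline (handle part 112 by 36 mm along x, narrow needle part 80 mm further to +x); on the tray's floor, 3 mm above the counter. x points to where the needle belongs.
- rest_card_mark (a point): Spot drawn for the cup rest: centre of two dark blue circles, of 72 and 50 mm diameter; on the tray's floor, 3 mm above the counter.
- meter_center (a point): Handheld thermometer: black box 140 mm (x) by 46 mm (y) by 28 mm high with pale green screen at its +x end and yellow band at its -x end, about 0.3 kg; the point is its centre, 14 mm up. Grasp it across y.
- meter_front (a point): Middle of the meter's screen, 35 mm from its centre along its +x, on its top.
- probe_center (a point): Probe: white handle 100 mm (x) by 24 by 24 mm with a green band, and a steel needle that runs 80 mm on from the handle's +x end; about 0.14 kg; the point is the centre of the handle, 12 mm up. Grasp the handle across y.
- probe_front (a point): A point on the needle, 90 mm from the handle's centre along its +x.
- rest_center (a point): Blue round cup rest, 60 mm diameter, 22 mm high, with a conical hollow in its top (flat floor 33 mm wide, 6 mm above the underside, widening to 55 mm at the rim), about 0.16 kg; the point is on its axis, 11 mm up. Grasp it across its outside.
- cup_center (a point): Steel cup with closed orange lid: 50 mm diameter, 75 mm high, rounded underside with a 30 mm flat that it stands on, about 0.25 kg, weighted at the base; the point is on its axis, half-way up (37.5 mm). Starts about 110 mm beyond the rest. Seated in the rest, its underside is 6 mm above the rest's underside. Grasp it by its sides, a little above the middle so that the fingers stay clear of the rest.
- meter: The meter; origin at the centre of its underside.
- probe: The probe; origin at the centre of the handle's underside.
- rest: The cup rest; origin at the centre of its underside.
- cup: The steel cup; origin at the centre of its underside.
- binder_edge (a point): Red ring binder lying flat beyond the work, 180 mm (x) by 240 mm (y) by 36 mm; the point is the middle of its long edge nearest the robot, on the counter. Bystander.
- spectacles: Black-rimmed spectacles, 140 by 125 by 42 mm, standing open on the counter; origin under the middle of the frame. Bystander.
- spray: Green plastic bottle, 64 mm diameter, 170 mm high; origin at the centre of its underside. Bystander.
Mind the look-alikes: they are no part of the job. There is more than one size of the cup; the job needs the larger.

How it is judged:
On the way, in this order (a step that is already met when the one before it is completed fails the run):
1. the cup rest stands on its circle, released, while the cup is not in it (horizontal distance between rest_center and rest_card_mark below 0.012 m and height (world z) of rest_center below 0.022 m and angle between rest_center's own z axis and vertical below 0.08 rad and horizontal distance between cup_center and rest_center above 0.04 m and contact force between rest and the fingers below 0.1 N), for 0.2 s.
2. the cup is seated in the rest (horizontal distance between cup_center and rest_center below 0.005 m and z of cup_center in the frame of rest_center between 0.028 and 0.0355 m and angle between cup_center's own z axis and vertical below 0.08 rad), for 0.2 s.
At the end, for the whole second after the job is handed in: Meter and probe handle within 12 mm and 0.15 rad of their drawings, drawn way round; rest within 12 mm of its circle; all flat on the tray; cup fully down in the rest, within 5 mm of its axis, upright within 0.08 rad; all still; bystanders within 30 mm of their starts (all of step 2 and horizontal distance between meter_center and meter_card_mark below 0.012 m and height (world z) of each of meter_center, probe_center, rest_center below 0.022 m and angle between each of meter_center, probe_center, rest_center's own z axis and vertical below 0.08 rad and angle between the x axis of meter_center and the x axis of meter_card_mark, either way round below 0.15 rad and x of meter_front in the frame of meter_card_mark above 0 m and horizontal distance between probe_center and probe_card_mark below 0.012 m and angle between the x axis of probe_center and the x axis of probe_card_mark, either way round below 0.15 rad and x of probe_front in the frame of probe_card_mark above 0 m and horizontal distance between rest_center and rest_card_mark below 0.012 m and linear speed of each of meter, probe, rest, cup below 0.02 m/s and distance of each of binder_edge, spectacles, spray from where it was at the start of the episode below 0.03 m); the robot touches nothing.
It fails at once if the cup was tipped over (angle between cup_center's own z axis and vertical above 0.6 rad).
It fails at once if the meter was dropped from a height (height (world z) of meter_center above 0.06 m and contact force between meter and anything else below 0.01 N).
It fails at once if the cup was dropped from a height (height (world z) of cup_center above 0.09 m and contact force between cup and anything else below 0.01 N).
It fails at once if the binder, the spectacles or the bottle was moved (distance of any of binder_edge, spectacles, spray from where it was at the start of the episode above 0.03 m).
It also fails if it takes over 72 s, if anything falls off the work surface, if the arm or the gripper's body presses on something with over 40 N, if the wrist force passes 120 N, or if a joint passes its speed limit or range.

### The arm

A 7-joint arm with a two-finger parallel gripper is mounted at the origin on the work surface. World frame = base frame: x ahead of the robot, y to its left, z up, the work surface at z = 0. Lengths are in m, angles in rad, forces in N, time in s.
With the tool pointing down it reaches from about 0.425 to 0.925 m from the base axis. Payload 6.8 kg.
Tool frame: the origin (TCP) lies between the finger pads; the fingertips stand 17 mm ahead of it and the grasp point (between the pads) lies 2 mm behind it; z points along the fingers, y is the direction in which the jaws open and shut (so a half turn about z gives the same grasp; the last joint's range is limited). The gripper opens to 88 mm and grips with 3 to 60 N. Pads are 20 mm wide; open, the fingers measure 115 mm over their backs; the gripper's body (75 mm by 178 mm) begins 61 mm behind the grasp point.
Start: joints at [1.028, 0.477, 0.022, 1.555, -0.011, 1.109, -0.083], TCP at [0.284, -0.612, 0.24] pointing down, gripper open.
Joint ranges: [-2.96, 2.96], [-0.34, 2.1], [-1.41, 1.46], [0.24, 2.44], [-1.37, 4.51], [0.17, 1.92], [-2.96, 2.96]. Speed limits (rad/s): [2.39, 2.39, 3.14, 3.14, 3.14, 3.14, 3.14].

### API

Orientations are given as a unit quaternion [x, y, z, w].
In Python, from rig import sensors, cams, robot, recognise gives the robot as it stands.
- The arm moves only by the tool servo_tool, never from a script. Its argument "plan" is text: rows parted by semicolons, each of 7 numbers parted by spaces: the turn, a rotation vector about the tool's x, y, z in rad, then the shift along the tool's x, y, z in m, then the closure, from 0 (fully open) to 1 (shut). A call has 1 to 5 rows; each row shifts and turns the commanded pose from where the row before left it, along the tool's axes as they then stand; what a row does not reach is not made up. A row lasts 1/10 s, in which the tool goes at most 50 mm and 8.59 degrees, less where a joint would pass 70% of its speed; a pose out of reach is approached as far as the arm can. A call is refused whole if a number of a shift passes 0.05 or a number of a turn 0.15, either way. A call with a gripper value outside its range is refused whole. The fingers move at their own pace and stop on an object; "newtons" is the grip in N (left out, the last holds). Time passes only in rows, so rows that do not move let the fingers close. It gives the time, the measured TCP pose, the force and the opening at its end, in the units of the state.
- sensors.read_state(): the state, without advancing time (a new reading comes with each control period).
- cams.camera(name): name is "scene" or "top" or "wrist"; returns the picture (420x560x3 uint8, blue, green, red); there is no depth.
- cams.get_calibration(name): a dict with "vfov" (degrees; the focal length in pixels is half the picture's height over the tangent of half this angle, whatever the lens; pixels are square), "cx", "cy" (the principal point, pixels), "camera_from_world" (4x4, takes a point from world to camera coordinates); the wrist camera has in their place "T_tool_cam" (4x4, takes a point from camera to tool coordinates, whose origin is the TCP and whose axes are the flange's). Camera axes: x right, y up, looking along -z (the intrinsics and any distortion apply to the point x, -y, -z); pixel columns grow to the right and rows downward; lengths in m; the calibration is good to about 2 mm. The wrist camera is an equidistant fisheye: a pixel r from the principal point sees the ray r / f radians off the axis. A picture is of the moment at which its call begins: read the wrist's pose just before it. get_calibration takes no time and is no camera call.
- robot.finish_job(): hands the job in, once; it reports no verdict.
Trained networks look in the newest picture that a camera, given by its name, has taken for a name from the list of things; names that differ only in an ending like _2 or _b are one class to them, and where a whole thing is asked for, a point or a joint stands for the part that bears it (a point fixed in the world has none). Each returns a list of dicts, best first, with "p" (0 to 1); they miss things now and then, are a little off and sometimes report something else, mostly with a low value. They report only what shows in the picture. A call takes as long as a camera call. They do not tell look-alikes from the thing itself.
- recognise(camera, query): "position" ([x, y, z] in m, in the coordinates of the camera as it stood for that picture, good to about 4 mm: the middle of the surface that is visible of it).
The state is a dict: "time_s": time; "qpos": joint angles; "joint_vel": joint speeds; "joint_efforts": joint torques, N m; "tcp_pos": TCP position; "tcp_rot": TCP orientation; "force": force on the tool from outside, world axes, zero at the start; "moment": the same for the moment, N m; "gripper_width": finger opening in m.
Only numpy, scipy, OpenCV 4.12 (cv2) and the standard library are available. Lean on these libraries where they do the work, as an engineer would, in place of code of your own. Each camera call takes 0.05 s, during which the arm holds its last target.

## Working session

There is one attempt and no reset: what is moved stays moved. The work goes in short steps, Python scripts to look and compute and a tool call to move; the robot and the scene stay as the last step left them, time stands still between calls to the robot, and variables do not carry over. Pictures are saved under pics/ and viewed, and the job is handed in when it is done.

Besides the shell and the picture viewer there is one more tool, called after "Call:" by a JSON object that holds its "fn" and its "kwargs". servo_tool: Moves the arm, as the interface text tells. Its arguments: {"type":"object","properties":{"plan":{"type":"string"},"newtons":{"type":"number"}},"required":["plan"]}

```bash
ls; mkdir -p pics; python3 - <<'E'
from rig import sensors,cams,robot,recognise
import cv2,json
s=sensors.read_state();print(s)
for n in("scene","top","wrist"):
    cv2.imwrite(f"pics/{n}0.png",cams.camera(n));print(n,cams.get_calibration(n))
E
```

```text
pics
{'time_s': 0.0, 'qpos': array([ 1.027917  ,  0.47779911,  0.0223218 ,  1.55641807, -0.01150528,
        1.10929084, -0.08312526]), 'joint_vel': array([ 1.73161114e-04, -9.40582968e-04, -1.14175980e-03, -3.21661836e-05,
        6.62111255e-05, -1.77274061e-03, -5.69215708e-04]), 'joint_efforts': array([ 3.61732409e-04, -5.82860398e+01,  1.53447479e+00, -2.72608280e+01,
       -5.42937010e-02,  1.68243988e-02,  1.56521687e-04]), 'tcp_pos': array([ 0.28408258, -0.61169387,  0.2386961 ]), 'tcp_rot': array([ 9.76462280e-01,  2.15686386e-01, -2.50715869e-04, -8.57898716e-04]), 'force': array([-0.20733329,  0.14369139, -0.56350124]), 'moment': array([-0.0129668 , -0.03949353,  0.00812326]), 'gripper_width': 0.08821866692078376}
scene {'vfov': 50.30571503899564, 'cx': 284.22987444375457, 'cy': 217.74405565411706, 'camera_from_world': array([[-0.67240523,  0.74005239, -0.01391631,  0.38268669],
       [-0.43282625, -0.3778715 ,  0.81845865,  0.18629623],
       [ 0.6004437 ,  0.55635923,  0.57439687, -1.32295218],
       [ 0.        ,  0.        ,  0.        ,  1.        ]])}
top {'vfov': 56.78434643135386, 'cx': 280.53282826782817, 'cy': 207.5137628355855, 'camera_from_world': array([[ 0.02311216, -0.99965811,  0.01222683, -0.02595533],
       [ 0.99031816,  0.02456728,  0.13662501, -0.55080868],
       [-0.13687868,  0.00895075,  0.99054738, -0.74751553],
       [ 0.        ,  0.        ,  0.        ,  1.        ]])}
wrist {'vfov': 65.70646984690485, 'cx': 280.54887302437, 'cy': 206.48409018077734, 'T_tool_cam': array([[ 8.29482083e-04,  9.63813177e-01,  2.66577329e-01,
         7.29131925e-02],
       [ 9.99999496e-01, -9.50393709e-04,  3.24559917e-04,
        -9.37449827e-04],
       [ 5.66168541e-04,  2.66576925e-01, -9.63813479e-01,
        -1.44446685e-01],
       [ 0.00000000e+00,  0.00000000e+00,  0.00000000e+00,
         1.00000000e+00]])}
```

View pics/scene0.png

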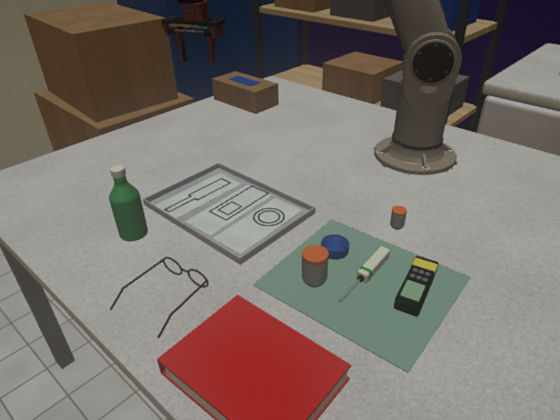

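View pics/top0.png

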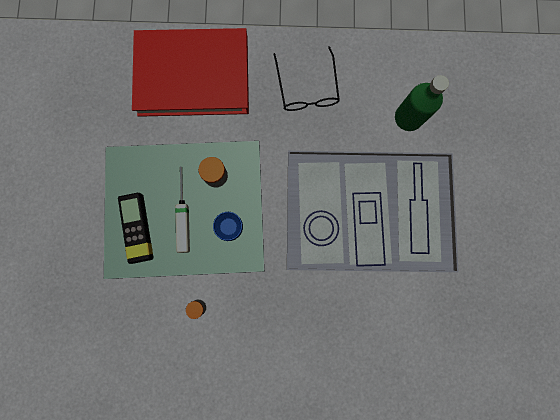

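View pics/wrist0.png

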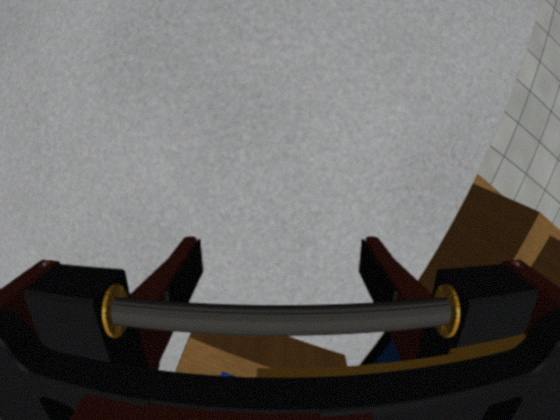

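```bash
cat > h.py <<'E'
import numpy as np,cv2
from scipy.spatial.transform import Rotation as R
from rig import sensors,cams,robot,recognise
def ray(n,u,v,st=None):
    c=cams.get_calibration(n);f=210/np.tan(np.radians(c["vfov"])/2)
    x,y=(u-c["cx"]),(v-c["cy"])
    if n=="wrist":
        r=np.hypot(x,y);t=r/f;s=np.sin(t)/max(r,1e-9);d=np.array([x*s,-y*s,-np.cos(t)])
        T=np.eye(4);T[:3,:3]=R.from_quat(st["tcp_rot"]).as_matrix();T[:3,3]=st["tcp_pos"];T=T@c["T_tool_cam"]
    else:
        d=np.array([x/f,-y/f,-1]);T=np.linalg.inv(c["camera_from_world"])
    return T[:3,3],T[:3,:3]@(d/np.linalg.norm(d))
def onz(n,u,v,z,st=None):
    o,d=ray(n,u,v,st);return o+d*(z-o[2])/d[2]
def tri(rs):
    A=np.zeros((3,3));b=np.zeros(3)
    for o,d in rs:
        P=np.eye(3)-np.outer(d,d);A+=P;b+=P@o
    p=np.linalg.solve(A,b);return p,[np.linalg.norm(np.cross(p-o,d)) for o,d in rs]
def c2w(n,p,st=None):
    c=cams.get_calibration(n)
    if n=="wrist":
        T=np.eye(4);T[:3,:3]=R.from_quat(st["tcp_rot"]).as_matrix();T[:3,3]=st["tcp_pos"];T=T@c["T_tool_cam"]
    else:T=np.linalg.inv(c["camera_from_world"])
    return (T@np.r_[p,1])[:3]
def pix(n,p,st=None):
    c=cams.get_calibration(n);f=210/np.tan(np.radians(c["vfov"])/2)
    if n=="wrist":
        T=np.eye(4);T[:3,:3]=R.from_quat(st["tcp_rot"]).as_matrix();T[:3,3]=st["tcp_pos"]
        q=(np.linalg.inv(T@c["T_tool_cam"])@np.r_[p,1])[:3]
        rr=np.hypot(q[0],q[1]);t=np.arctan2(rr,-q[2])*f/max(rr,1e-9);return c["cx"]+q[0]*t,c["cy"]-q[1]*t
    q=(c["camera_from_world"]@np.r_[p,1])[:3]
    return c["cx"]+f*q[0]/-q[2],c["cy"]-f*q[1]/-q[2]
E
python3 - <<'E'
from h import *
np.set_printoptions(precision=4,suppress=True)
for n in("top","scene"):
    im=cams.camera(n)
    for q in("meter_center","meter_front","probe_center","probe_front","rest_center","cup_center","meter_card_mark","probe_card_mark","rest_card_mark","tray","mat"):
        for r in recognise(n,q)[:2]:
            w=c2w(n,r["position"]);print(n,q,round(r["p"],2),w,np.round(pix(n,w)))
print(sensors.read_state()["time_s"])
im=cams.camera("top")
a=cv2.resize(im[140:280,95:270],None,fx=4.5,fy=4.2,interpolation=2);b=cv2.resize(im[140:280,280:465],None,fx=4.2,fy=4.2,interpolation=2)
cv2.imwrite("pics/matc.png",a);cv2.imwrite("pics/trayc.png",b)
E
```

```text
top meter_center 0.61 [0.5019 0.2794 0.0311] [135. 229.]
top meter_center 0.48 [0.6099 0.1195 0.0793] [213. 173.]
top meter_front 0.55 [0.5046 0.2778 0.032 ] [136. 227.]
top probe_center 0.88 [0.5126 0.1901 0.0246] [181. 225.]
top probe_front 0.71 [0.5143 0.1873 0.0276] [182. 224.]
top rest_center 0.6 [0.5162 0.0972 0.0194] [226. 224.]
top cup_center 0.95 [0.6093 0.1222 0.0771] [212. 173.]
top cup_center 0.62 [0.3516 0.1487 0.0494] [194. 308.]
top meter_card_mark 0.62 [ 0.5444 -0.1964  0.0001] [367. 215.]
top meter_card_mark 0.48 [0.5038 0.279  0.0323] [135. 228.]
top probe_card_mark 0.8 [ 0.5513 -0.3048  0.0066] [419. 213.]
top rest_card_mark 0.96 [ 0.5448 -0.0965  0.0034] [320. 214.]
top tray 0.73 [ 0.5601 -0.2424  0.0008] [388. 208.]
top mat 0.68 [0.5626 0.1873 0.0012] [186. 202.]
scene meter_center 0.79 [0.5241 0.2884 0.0281] [415. 286.]
scene meter_front 0.83 [0.5263 0.2932 0.0322] [417. 286.]
scene probe_center 0.82 [0.531  0.1953 0.0266] [371. 266.]
scene probe_center 0.7 [ 0.8139 -0.0632  0.0325] [173. 278.]
scene probe_front 0.67 [0.5309 0.1964 0.0294] [371. 265.]
scene rest_center 0.44 [0.5974 0.2225 0.004 ] [362. 299.]
scene cup_center 0.9 [0.6308 0.135  0.0591] [315. 266.]
scene cup_center 0.8 [0.3606 0.1566 0.0344] [399. 218.]
scene meter_card_mark 0.72 [ 0.5596 -0.1948 -0.0006] [228. 211.]
scene probe_card_mark 0.63 [ 0.5638 -0.2995  0.0062] [199. 194.]
scene rest_card_mark 0.83 [ 0.56   -0.0946  0.0023] [257. 226.]
scene rest_card_mark 0.36 [0.6393 0.1319 0.0662] [311. 264.]
scene tray 0.75 [ 0.567  -0.189   0.0051] [227. 211.]
scene mat 0.72 [0.5993 0.2225 0.0046] [361. 300.]
scene mat 0.67 [0.6363 0.1341 0.0638] [313. 265.]
1.35
```

View pics/matc.png

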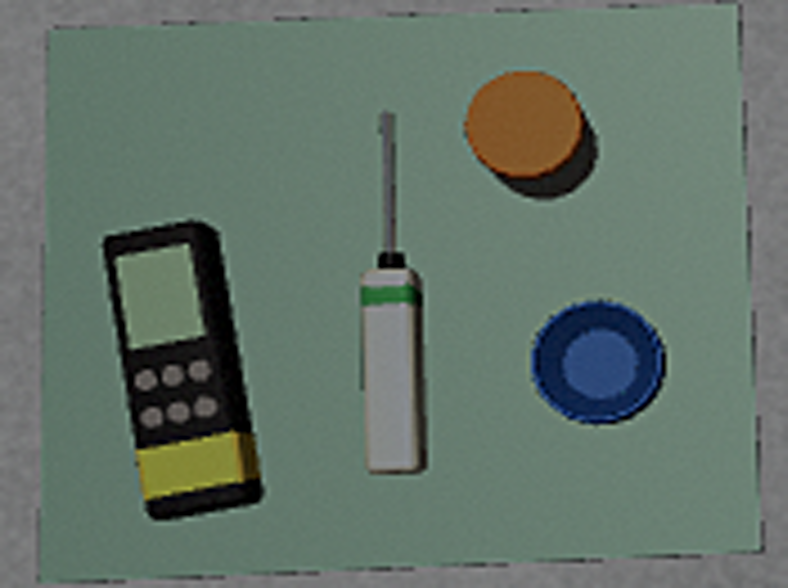

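View pics/trayc.png

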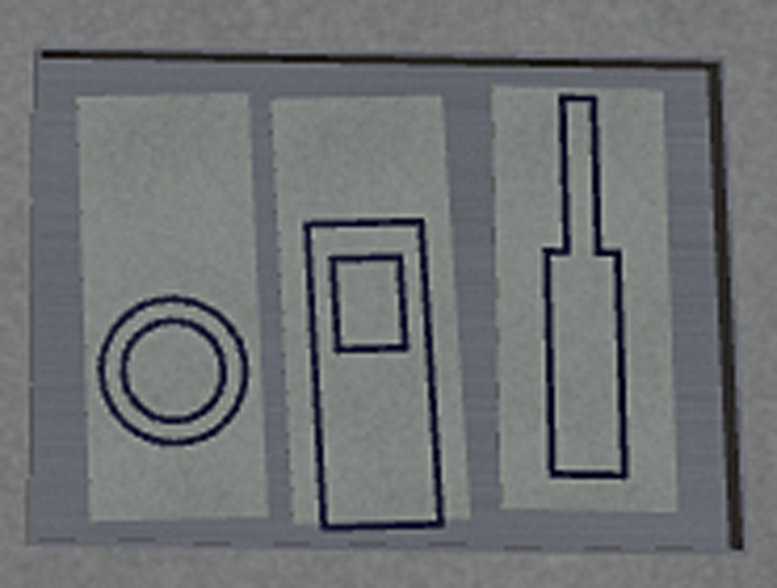

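```bash
python3 - <<'E'
from h import *
np.set_printoptions(precision=4,suppress=True)
im={n:cams.camera(n) for n in("top","scene")}
cv2.imwrite("pics/cupcrop.png",cv2.resize(np.hstack([im["top"][150:330,160:250],im["scene"][190:370,290:420]]),None,fx=3,fy=3))
P=lambda x,y:(95+(x+.5)/4.5-.5,140+(y+.5)/4.2-.5)
Q=lambda x,y:(280+(x+.5)/4.2-.5,140+(y+.5)/4.2-.5)
for n,x,y,z in[("scrTL",117,257,31),("scrTR",193,244,31),("scrBL",132,350,31),("scrBR",205,336,31),("yelTL",138,449,31),("yelBL",147,500,31),("yelTR",236,433,31),("prBL",368,470,27),("prBR",420,470,27),("prTL",361,272,27),("prTR",415,270,27),("needle",386,113,15),("rest",599,361,25),("cup",524,124,78)]:
    print(n,onz("top",*P(x,y),z/1000)[:2],np.round(P(x,y),1))
for n,x,y in[("restm",173,370),("mTL",306,223),("mTR",422,220),("mBL",324,527),("mBR",442,523),("pTL",544,252),("pTR",618,252),("pBL",552,475),("pBR",626,475),("nTL",560,98),("nTR",595,97)]:
    print(n,onz("top",*Q(x,y),.003)[:2])
for n in("top","scene"):
    h=cv2.cvtColor(im[n],cv2.COLOR_BGR2HSV)
    def blob(lo,hi,m):
        k=cv2.inRange(h,np.array(lo),np.array(hi));c,l,s,ce=cv2.connectedComponentsWithStats(k)
        return [(s[i,4],np.round(ce[i],1),s[i,:4]) for i in np.argsort(-s[:,4]) if i>0 and s[i,4]>m]
    print(n,"orange",blob((3,120,60),(15,255,255),30)[:4]);print("yellow",blob((20,120,60),(35,255,255),30)[:3]);print("blue",blob((105,120,40),(125,255,255),60)[:4])
E
```

```text
scrTL [0.5579 0.3128] [120.6 200.8]
scrTR [0.5652 0.279 ] [137.5 197.7]
scrBL [0.5129 0.3025] [123.9 223. ]
scrBR [0.5205 0.2704] [140.2 219.6]
yelTL [0.4657 0.2961] [125.3 246.5]
yelBL [0.4417 0.2903] [127.3 258.7]
yelTR [0.4743 0.2533] [147.1 242.7]
prBL [0.4582 0.1946] [176.4 251.5]
prBR [0.4588 0.1714] [187.9 251.5]
prTL [0.5539 0.2035] [174.8 204.4]
prTR [0.5555 0.1791] [186.8 203.9]
needle [0.6363 0.1998] [180.4 166.5]
rest [0.5132 0.0939] [227.7 225.6]
cup [0.6175 0.1241] [211.1 169.1]
restm [ 0.5154 -0.0986]
mTL [ 0.5917 -0.1654]
mTR [ 0.5947 -0.2244]
mBL [ 0.4394 -0.174 ]
mBR [ 0.4427 -0.2325]
pTL [ 0.5798 -0.2862]
pTR [ 0.5808 -0.3239]
pBL [ 0.4676 -0.2877]
pBR [ 0.4685 -0.3246]
nTL [ 0.6601 -0.2962]
nTR [ 0.6611 -0.3143]
top orange [(np.int32(256), array([207.4, 169.6]), array([198, 157,  27,  25], dtype=int32)), (np.int32(239), array([193.9, 309.6]), array([186, 301,  17,  18], dtype=int32))]
yellow [(np.int32(281), array([137. , 250.3]), array([125, 242,  25,  17], dtype=int32))]
blue [(np.int32(650), array([227.2, 225.8]), array([213, 212,  29,  29], dtype=int32)), (np.int32(64), array([311.9, 225.7]), array([304, 211,  25,  35], dtype=int32))]
scene orange [(np.int32(6910), array([102.4,  60.7]), array([ 25,  16, 149,  99], dtype=int32)), (np.int32(431), array([303.2,   4.3]), array([275,   0,  55,  12], dtype=int32)), (np.int32(430), array([314.8, 254.6]), array([302, 245,  27,  20], dtype=int32)), (np.int32(374), array([ 50.8, 111.5]), array([35, 94, 43, 39], dtype=int32))]
yellow [(np.int32(207), array([425.2, 264.3]), array([412, 258,  26,  15], dtype=int32))]
blue [(np.int32(2231), array([233.6,  29.1]), array([208,   0,  47,  68], dtype=int32)), (np.int32(647), array([274.3,  28.8]), array([262,  14,  34,  40], dtype=int32)), (np.int32(585), array([159.8,   6.8]), array([125,   0,  57,  17], dtype=int32)), (np.int32(551), array([196.7,  47.2]), array([184,  33,  26,  36], dtype=int32))]
```

View pics/cupcrop.png

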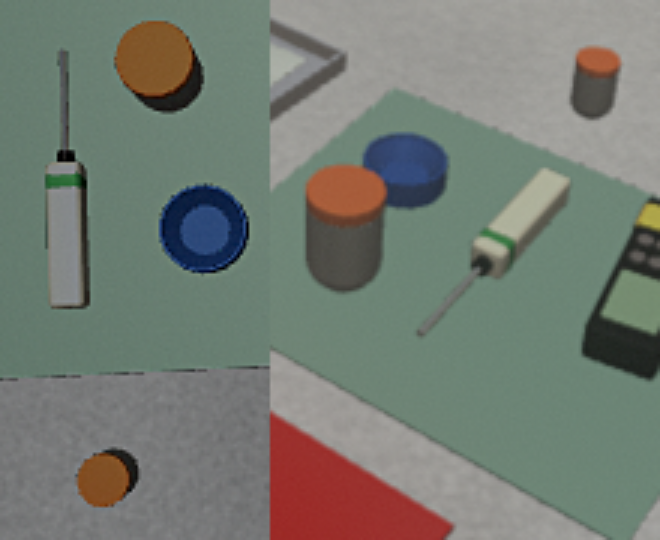

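Call:
{"fn": "servo_tool", "kwargs": {"plan": "0 0 0.145 0 0 0 0; 0 0 0.145 0 0 0 0; 0 0 0.145 0 0 0 0; 0 0 0 0.015 -0.045 0 0; 0 0 0 0.015 -0.045 0 0", "newtons": 25}}

```text
time_s: 2.0
tcp_pos: [0.3139, -0.5219, 0.2393]
tcp_rot: [1.0, -0.002, -0.0, 0.0]
force: [1.6, 0.4, 0.0]
gripper_width: 0.0878
```

Call:
{"fn": "servo_tool", "kwargs": {"plan": "0 0 0 0.015 -0.045 0 0; 0 0 0 0.015 -0.045 0 0; 0 0 0 0.015 -0.045 0 0; 0 0 0 0.015 -0.045 0 0; 0 0 0 0.015 -0.045 0 0"}}

```text
time_s: 2.5
tcp_pos: [0.3898, -0.2954, 0.24]
tcp_rot: [1.0, -0.0, 0.0, 0.0]
force: [0.6, 0.0, 0.1]
gripper_width: 0.0874
```

Call:
{"fn": "servo_tool", "kwargs": {"plan": "0 0 0 0.015 -0.045 0 0; 0 0 0 0.015 -0.045 0 0; 0 0 0 0.015 -0.045 0 0; 0 0 0 0.015 -0.045 0 0; 0 0 0 0.015 -0.045 0 0"}}

```text
time_s: 3.0
tcp_pos: [0.4648, -0.0705, 0.2401]
tcp_rot: [1.0, -0.0, 0.001, 0.0]
force: [0.9, -0.0, -0.4]
gripper_width: 0.088
```

Call:
{"fn": "servo_tool", "kwargs": {"plan": "0 0 0 0.015 -0.045 0 0; 0 0 0 0.015 -0.045 0 0; 0 0 0 0.015 -0.045 0 0; 0 0 0 0 -0.02 0 0; 0 0 0 0 0 0 0"}}

```text
time_s: 3.5
tcp_pos: [0.5095, 0.0868, 0.2398]
tcp_rot: [1.0, 0.003, 0.0, -0.001]
force: [-0.0, 0.5, 0.3]
gripper_width: 0.0876
```

```bash
python3 - <<'E'
from h import *
np.set_printoptions(precision=4,suppress=True)
s=sensors.read_state();im=cams.camera("wrist");print(s["tcp_pos"],s["tcp_rot"])
cv2.imwrite("pics/w1.png",im)
for q in("rest_center","cup_center","probe_center"):
    for r in recognise("wrist",q)[:2]:
        w=c2w("wrist",r["position"],s);print(q,round(r["p"],2),w,np.round(pix("wrist",w,s)))
for n,p in(("rest",(.5132,.0939,.025)),("cup",(.6175,.1241,.078)),("prBL",(.4582,.1946,.027))):print(n,pix("wrist",p,s))
E
```

```text
[0.5095 0.0868 0.2398] [ 1.      0.003   0.0001 -0.0008]
rest_center 0.55 [0.5118 0.0908 0.0167] [278. 180.]
rest_center 0.39 [ 0.5542 -0.0915 -0.0011] [423. 147.]
cup_center 0.91 [0.6178 0.1213 0.0795] [245.  81.]
cup_center 0.88 [0.3642 0.147  0.0256] [234. 295.]
probe_center 0.42 [0.5213 0.1881 0.0262] [193. 173.]
rest (np.float64(275.47770533727453), np.float64(180.19324520426972))
cup (np.float64(242.54313260700556), np.float64(81.47286262413148))
prBL (np.float64(190.9871141688851), np.float64(226.0031244021234))
```

View pics/w1.png

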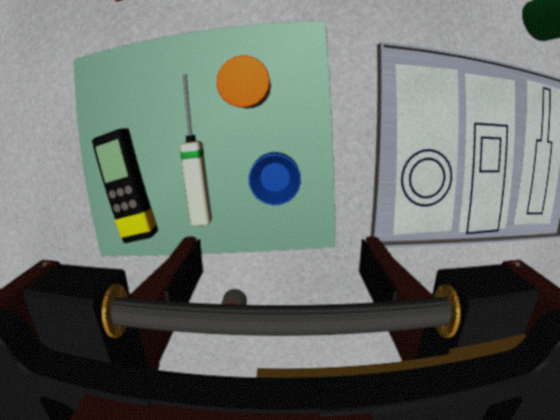

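```bash
python3 - <<'E'
from h import *
np.set_printoptions(precision=4,suppress=True)
s=sensors.read_state();im=cams.camera("wrist")
cv2.imwrite("pics/w1a.png",cv2.resize(im[40:260,70:350],None,fx=2.8,fy=2.7,interpolation=2))
cv2.imwrite("pics/w1b.png",cv2.resize(im[40:260,360:560],None,fx=2.8,fy=2.7,interpolation=2))
h=cv2.cvtColor(im,cv2.COLOR_BGR2HSV)
for nm,lo,hi in(("or",(3,120,60),(18,255,255)),("yel",(20,120,60),(35,255,255)),("blue",(100,120,40),(125,255,255))):
    k=cv2.inRange(h,np.array(lo),np.array(hi));c,l,t,ce=cv2.connectedComponentsWithStats(k)
    print(nm,[(int(t[i,4]),ce[i],t[i,:4]) for i in range(1,c) if t[i,4]>80])
o=ray
for nm,a,b in(("rest",(227.7,225.6),(275,178.5)),("cup",(211.1,169.1),(243,81)),("prBL",(176.4,251.5),(190.5,226)),("restm",(321,228),(428,177))):
    print(nm,tri([ray("top",*a),ray("wrist",*b,s)]))
E
```

```text
or [(2160, array([235.1477,  81.6227]), array([209,  56,  53,  52], dtype=int32)), (160, array([505.5875, 343.0375]), array([490, 335,  35,  17], dtype=int32)), (88, array([481.9773, 349.0227]), array([472, 342,  21,  14], dtype=int32)), (111, array([459.8468, 353.955 ]), array([446, 345,  27,  17], dtype=int32)), (86, array([417.9186, 362.7442]), array([405, 359,  27,   9], dtype=int32)), (109, array([360.7064, 368.7615]), array([346, 365,  33,   9], dtype=int32)), (232, array([302.181 , 372.1638]), array([264, 368,  73,   9], dtype=int32))]
yel [(755, array([131.0477, 224.804 ]), array([111, 210,  41,  29], dtype=int32))]
blue [(2151, array([268.6825, 178.589 ]), array([243, 153,  52,  52], dtype=int32))]
rest (array([0.5142, 0.0908, 0.0266]), [np.float64(0.0031358442990999137), np.float64(0.0031358442990998955)])
cup (array([0.6137, 0.1168, 0.1013]), [np.float64(0.0034717526801387134), np.float64(0.0034717526801387433)])
prBL (array([0.458 , 0.1928, 0.0235]), [np.float64(0.0025893009858702003), np.float64(0.002589300985870275)])
restm (array([ 0.5155, -0.0989,  0.0155]), [np.float64(0.0022088571369095994), np.float64(0.0022088571369094437)])
```

View pics/w1a.png

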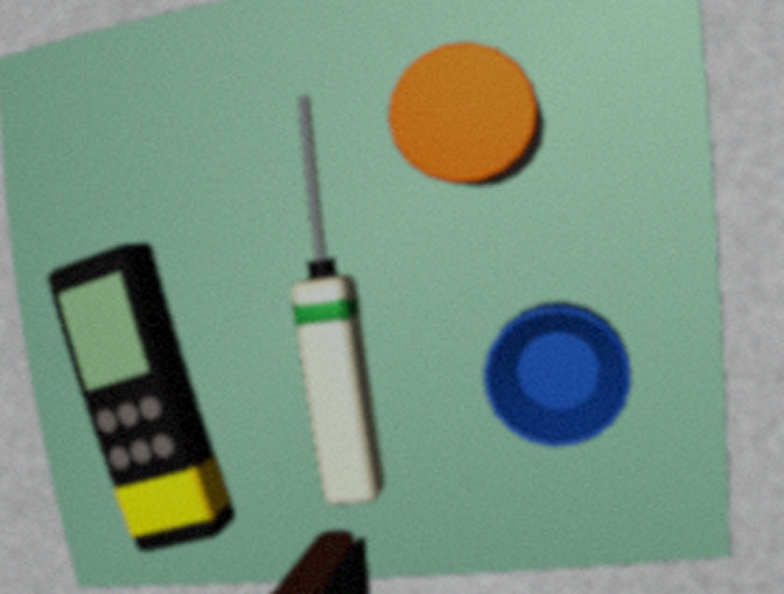

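View pics/w1b.png

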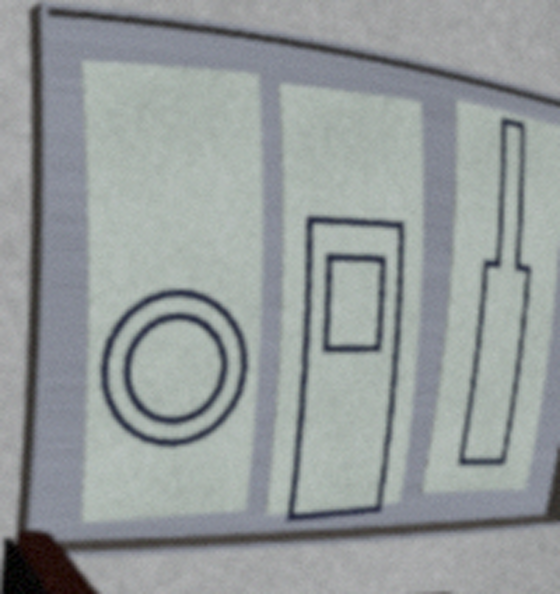

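```bash
python3 - <<'E'
from h import *
np.set_printoptions(precision=4,suppress=True)
s=sensors.read_state();print(s["tcp_pos"])
A=lambda x,y:(69.6+x/2.8,39.6+y/2.7)
B=lambda x,y:(359.6+x/2.8,39.6+y/2.7)
for nm,a,b,z in(("rest",(227.7,225.6),(268.7,178.6),.025),("cup",(211.1,169.1),(235.2,81.4),.078),("prBL",(176.4,251.5),A(328,501),.027),("scrTL",(120.6,200.8),A(61,290),.031),("scrBR",(140.2,219.6),A(150,373),.031),("yelTL",(125.3,246.5),A(117,487),.031),("restm",(320.8,227.7),B(174,367),.003)):
    print(nm,*tri([ray("top",*a),ray("wrist",*b,s)]),onz("wrist",*b,z,s)[:2],onz("top",*a,z)[:2])
for nm,x,y in[("mTL",310,219),("mTR",402,223),("mBL",291,518),("mBR",380,509),("pTL",486,263),("pTR",528,268),("pBL",461,462),("pBR",503,463),("nTL",503,121),("nTR",523,123)]:print(nm,onz("wrist",*B(x,y),.003,s)[:2])
E
```

```text
[0.5095 0.0808 0.2397]
rest [0.5138 0.0951 0.0177] [np.float64(0.0001963472455319631), np.float64(0.00019634724553196174)] [0.5151 0.095 ] [0.5132 0.094 ]
cup [0.6183 0.1242 0.0754] [np.float64(0.00023934423091355147), np.float64(0.0002393442309135694)] [0.6181 0.1236] [0.6176 0.124 ]
prBL [0.4583 0.1958 0.0213] [np.float64(0.000243738631994844), np.float64(0.00024373863199480457)] [0.4602 0.1937] [0.4583 0.1946]
scrTL [0.5592 0.3155 0.0254] [np.float64(0.0006185045050997506), np.float64(0.0006185045050999172)] [0.56   0.3124] [0.5579 0.3128]
scrBR [0.5204 0.2701 0.031 ] [np.float64(0.0002629628308445151), np.float64(0.0002629628308446069)] [0.5203 0.2698] [0.5205 0.2703]
yelTL [0.4657 0.2976 0.0264] [np.float64(0.0003112115268595384), np.float64(0.0003112115268594956)] [0.4671 0.2945] [0.4657 0.2961]
restm [ 0.5159 -0.0992 -0.0014] [np.float64(0.00014688398977007197), np.float64(0.00014688398976987898)] [ 0.5168 -0.0972] [ 0.5154 -0.0986]
mTL [ 0.592 -0.166]
mTR [ 0.5958 -0.2239]
mBL [ 0.4396 -0.1742]
mBR [ 0.4429 -0.2327]
pTL [ 0.5809 -0.2873]
pTR [ 0.5816 -0.3227]
pBL [ 0.469  -0.2878]
pBR [ 0.4681 -0.3238]
nTL [ 0.6608 -0.2969]
nTR [ 0.6627 -0.3136]
```

Call:
{"fn": "servo_tool", "kwargs": {"plan": "0 0 0 0.0045 -0.0137 0.03 0; 0 0 0 0 0 0.045 0; 0 0 0 0 0 0.045 0; 0 0 0 0 0 0.045 0; 0 0 0 0 0 0.035 0", "newtons": 20}}

```text
time_s: 4.25
tcp_pos: [0.5133, 0.0945, 0.0375]
tcp_rot: [1.0, -0.001, -0.001, 0.0]
force: [0.4, -0.3, -0.0]
gripper_width: 0.0877
```

Call:
{"fn": "servo_tool", "kwargs": {"plan": "0 0 0 0 0 0.018 0; 0 0 0 0 0 0 0; 0 0 0 0 0 0 0"}}

```text
time_s: 4.55
tcp_pos: [0.5142, 0.0949, 0.0216]
tcp_rot: [1.0, -0.001, -0.0, 0.0]
force: [-0.2, -0.6, 0.4]
gripper_width: 0.0877
```

Call:
{"fn": "servo_tool", "kwargs": {"plan": "0 0 0 0 0 0 1; 0 0 0 0 0 0 1; 0 0 0 0 0 0 1; 0 0 0 0 0 0 1; 0 0 0 0 0 0 1"}}

```text
time_s: 5.05
tcp_pos: [0.514, 0.0961, 0.0218]
tcp_rot: [1.0, -0.0, 0.0, 0.0]
force: [-0.4, -0.7, 1.1]
gripper_width: 0.0593
```

Call:
{"fn": "servo_tool", "kwargs": {"plan": "0 0 0 0 0 -0.04 1; 0 0 0 0 0 -0.04 1; 0 0 0 0.002 0.04 0 1; 0 0 0 0 0.04 0 1; 0 0 0 0 0.04 0 1"}}

```text
time_s: 5.55
tcp_pos: [0.5158, -0.0246, 0.1019]
tcp_rot: [1.0, 0.0, 0.0, -0.0]
force: [1.2, 0.2, -2.2]
gripper_width: 0.0591
```

Call:
{"fn": "servo_tool", "kwargs": {"plan": "0 0 0 0 0.04 0 1; 0 0 0 0 0.033 0 1; 0 0 0 0 0 0.03 1; 0 0 0 0 0 0.03 1; 0 0 0 0 0 0 1"}}

```text
time_s: 6.05
tcp_pos: [0.5128, -0.0964, 0.0385]
tcp_rot: [1.0, -0.0, -0.004, -0.0]
force: [-1.5, -0.2, -2.8]
gripper_width: 0.0592
```

Call:
{"fn": "servo_tool", "kwargs": {"plan": "0 0 0 0.001 0 0 1; 0 0 0 0 0 0 1"}}

```text
time_s: 6.25
tcp_pos: [0.5181, -0.0962, 0.0429]
tcp_rot: [1.0, 0.0, 0.001, 0.0]
force: [-0.8, -1.4, -2.0]
gripper_width: 0.0593
```

```bash
python3 - <<'E'
from h import *
s=sensors.read_state();print(s["tcp_pos"],s["tcp_rot"],s["force"]);im=cams.camera("wrist");cv2.imwrite("pics/w2.png",im)
print(pix("wrist",(.516,-.0985,.003),s))
E
```

```text
[ 0.51812135 -0.09616353  0.04291687] [9.99999438e-01 2.65404242e-04 1.02597622e-03 1.30933483e-05] [-0.78201746 -1.39286598 -2.03134776]
(np.float64(285.83288691451304), np.float64(243.87444270268256))
```

View pics/w2.png

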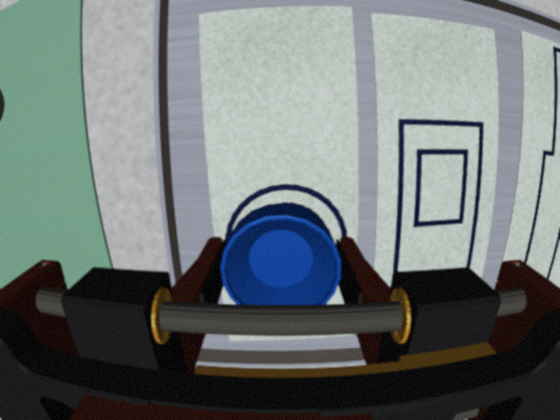

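Call:
{"fn": "servo_tool", "kwargs": {"plan": "0 0 0 -0.002 0.0023 0.01 1; 0 0 0 0 0 0.006 1; 0 0 0 0 0 0.005 1; 0 0 0 0 0 0 1; 0 0 0 0 0 0 1"}}

```text
time_s: 6.8
tcp_pos: [0.515, -0.0991, 0.0205]
tcp_rot: [1.0, -0.0, -0.0, 0.0]
force: [-0.6, -0.5, -0.8]
gripper_width: 0.0597
```

Call:
{"fn": "servo_tool", "kwargs": {"plan": "0 0 0 0 0 0 0; 0 0 0 0 0 0 0; 0 0 0 0 0 0 0; 0 0 0 0 0 0 0; 0 0 0 0 0 -0.04 0"}}

```text
time_s: 7.3
tcp_pos: [0.5115, -0.0983, 0.0572]
tcp_rot: [1.0, 0.0, -0.004, -0.001]
force: [0.6, -0.5, -0.3]
gripper_width: 0.0875
```

Call:
{"fn": "servo_tool", "kwargs": {"plan": "0 0 0 0 0 -0.05 0; 0 0 0 0 0 -0.05 0; 0 0 0 0 0 -0.04 0; 0 0 0 0 0 0 0; 0 0 0 0 0 0 0"}}

```text
time_s: 7.8
tcp_pos: [0.5152, -0.099, 0.2014]
tcp_rot: [1.0, -0.0, 0.001, 0.0]
force: [-0.8, 1.1, -1.2]
gripper_width: 0.0876
```

```bash
python3 - <<'E'
from h import *
np.set_printoptions(precision=4,suppress=True)
s=sensors.read_state();print(s["tcp_pos"],s["tcp_rot"],s["force"],s["gripper_width"],s["qpos"]);im=cams.camera("wrist")
cv2.imwrite("pics/w3.png",im)
h=cv2.cvtColor(im,cv2.COLOR_BGR2HSV)
k=cv2.inRange(h,np.array((100,120,40)),np.array((125,255,255)));c,l,t,ce=cv2.connectedComponentsWithStats(k)
i=1+np.argmax(t[1:,4]);print(t[i],ce[i],onz("wrist",*ce[i],.018,s),pix("wrist",(.516,-.0985,.003),s))
E
```

```text
[ 0.5152 -0.099   0.2014] [ 1.     -0.0002  0.001   0.0003] [-0.7884  1.0747 -1.1605] 0.0875855213757942 [ 0.3217  0.2909 -0.2988  1.9381  0.1065  0.9256 -1.6004]
[ 251  162   59   58 2652] [280.4242 191.0615] [ 0.5139 -0.098   0.018 ] (np.float64(280.9168333423339), np.float64(186.0978112987959))
```

View pics/w3.png

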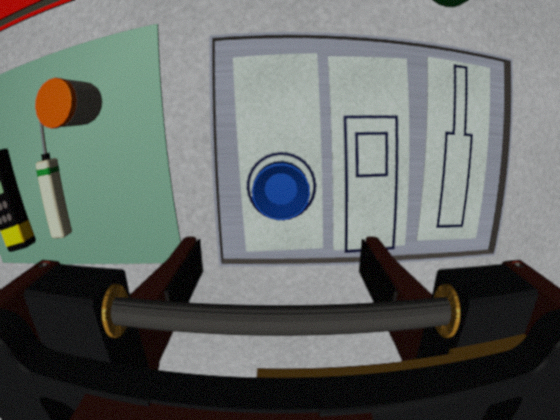

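Call:
{"fn": "servo_tool", "kwargs": {"plan": "0 0 0 -0.002 -0.05 0 0; 0 0 0 -0.002 -0.05 0 0; 0 0 0 -0.002 -0.05 0 0; 0 0 0 -0.002 -0.05 0 0; 0 0 0 -0.002 -0.05 0 0"}}

```text
time_s: 8.35
tcp_pos: [0.5035, 0.1523, 0.1986]
tcp_rot: [1.0, -0.0, -0.002, 0.001]
force: [1.4, 0.3, -0.4]
gripper_width: 0.0879
```

Call:
{"fn": "servo_tool", "kwargs": {"plan": "0 0 0 0 -0.05 0 0; 0 0 0 0 -0.05 0 0; 0 0 -0.1 0 -0.03 0 0; 0 0 -0.115 0 0 0 0; 0 0 0 0 0 0 0"}}

```text
time_s: 8.85
tcp_pos: [0.5036, 0.2816, 0.1982]
tcp_rot: [0.994, 0.109, -0.002, 0.0]
force: [0.1, -0.8, 0.0]
gripper_width: 0.0877
```

Call:
{"fn": "servo_tool", "kwargs": {"plan": "0 0 0 0 0 0 0; 0 0 0 0 0 0 0"}}

```text
time_s: 9.05
tcp_pos: [0.505, 0.2795, 0.1997]
tcp_rot: [0.994, 0.105, -0.001, 0.001]
force: [-0.1, -0.9, 0.3]
gripper_width: 0.0876
```

```bash
cat > look.py <<'E'
import sys
from h import *
np.set_printoptions(precision=4,suppress=True)
s=sensors.read_state();im=cams.camera("wrist");print(s["tcp_pos"],s["tcp_rot"],s["force"],s["gripper_width"])
x,y,_=(R.from_quat(s["tcp_rot"]).as_matrix()[:,0]);print("phi",np.arctan2(y,x),s["time_s"])
for a in sys.argv[2:]:
    p=[float(t) for t in a.split(",")];u=pix("wrist",p,s);print(p,np.round(u,1));
    cv2.circle(im,(int(round(u[0])),int(round(u[1]))),2,(0,0,255),-1)
cv2.imwrite(sys.argv[1],cv2.resize(im,(784,588)))
E
python3 look.py pics/w4.png .505,.283,.031 .5393,.291,.031 .4657,.296,.031
```

```text
[0.505  0.2795 0.1997] [ 0.9944  0.1052 -0.0007  0.0006] [-0.0716 -0.8986  0.3057] 0.08759599372141429
phi 0.21086239822678168 9.05
[0.505, 0.283, 0.031] [278.  191.9]
[0.5393, 0.291, 0.031] [277.3 156.4]
[0.4657, 0.296, 0.031] [257.5 226.1]
```

View pics/w4.png

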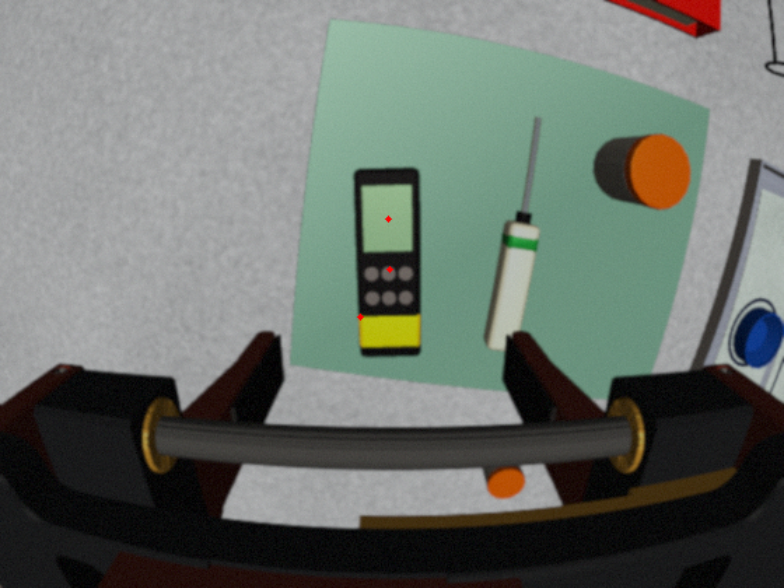

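Call:
{"fn": "servo_tool", "kwargs": {"plan": "0 0 -0.01 0.001 -0.0034 0.045 0; 0 0 0 0 0 0.045 0; 0 0 0 0 0 0.045 0; 0 0 0 0 0 0.03 0; 0 0 0 0 0 0.0127 0", "newtons": 30}}

```text
time_s: 9.6
tcp_pos: [0.5039, 0.2825, 0.0201]
tcp_rot: [0.994, 0.111, -0.002, 0.001]
force: [-7.9, -10.7, 93.5]
gripper_width: 0.0877
```

Call:
{"fn": "servo_tool", "kwargs": {"plan": "0 0 0 0 0 0 0; 0 0 0 0 0 0 0; 0 0 0 0 0 0 0"}}

```text
time_s: 9.9
tcp_pos: [0.5062, 0.2847, 0.024]
tcp_rot: [0.994, 0.112, 0.001, -0.0]
force: [1.0, -0.0, 0.5]
gripper_width: 0.088
```

Call:
{"fn": "servo_tool", "kwargs": {"plan": "0 0 0 0 0 0 1; 0 0 0 0 0 0 1; 0 0 0 0 0 0 1; 0 0 0 0 0 0 1; 0 0 0 0 0 0 1"}}

```text
time_s: 10.4
tcp_pos: [0.5053, 0.2845, 0.023]
tcp_rot: [0.994, 0.112, 0.0, 0.0]
force: [0.1, -0.4, 0.7]
gripper_width: 0.0513
```

Call:
{"fn": "servo_tool", "kwargs": {"plan": "0 0 0 0 0 0 1; 0 0 0 0 0 -0.015 1; 0 0 0 0 0 -0.025 1; 0 0 0 0 0 -0.025 1; 0 0 0 0 0 0 1"}}

```text
time_s: 10.9
tcp_pos: [0.5071, 0.286, 0.0917]
tcp_rot: [0.994, 0.112, 0.003, -0.001]
force: [1.4, 0.7, -2.7]
gripper_width: 0.0457
```

```bash
python3 look.py pics/w5.png
```

```text
[0.5071 0.286  0.0917] [ 0.9937  0.1121  0.0028 -0.0014] [ 1.3638  0.6645 -2.7121] 0.04572297438067172
phi 0.2247311387212881 10.9
```

View pics/w5.png

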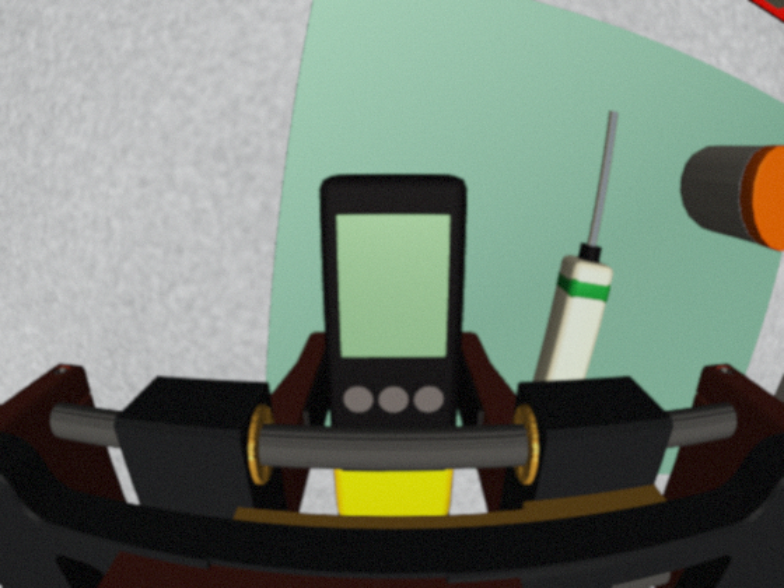

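```bash
python3 - <<'E'
from h import *
np.set_printoptions(precision=4,suppress=True)
s=sensors.read_state();im=cams.camera("wrist")
M=R.from_quat(s["tcp_rot"]).as_matrix();print(s["tcp_pos"])
z=s["tcp_pos"][2]+.031-.0232
for u,v in((336,214),(450,214),(342,358),(447,358),(337,467),(451,467)):
    print(M.T@(onz("wrist",u/1.4,v/1.4,z,s)-s["tcp_pos"]))
mk=np.array([onz("top",*[280+(x+.5)/4.2-.5,140+(y+.5)/4.2-.5],.003) for x,y in((306,223),(422,220),(324,527),(442,523))]);print(mk.mean(0))
E
```

```text
[0.5063 0.2852 0.0898]
[ 0.0584 -0.0182 -0.0076]
[ 0.0584  0.0163 -0.0076]
[ 0.0113 -0.0177 -0.0077]
[ 0.0114  0.0169 -0.0078]
[-0.0339 -0.0217 -0.0079]
[-0.0338  0.0208 -0.0079]
[ 0.5171 -0.1991  0.003 ]
```

Call:
{"fn": "servo_tool", "kwargs": {"plan": "0 0 0.07 0 0 -0.02 1; 0 0 0.1 0 0 -0.02 1; 0 0 0 -0.0016 0.04 0 1; 0 0 0 -0.0016 0.04 0 1; 0 0 0 -0.0016 0.04 0 1"}}

```text
time_s: 11.5
tcp_pos: [0.506, 0.1628, 0.1266]
tcp_rot: [1.0, 0.028, -0.001, 0.0]
force: [0.9, -0.3, -2.7]
gripper_width: 0.0458
```

Call:
{"fn": "servo_tool", "kwargs": {"plan": "0 0 0 -0.0016 0.045 0 1; 0 0 0 -0.0016 0.045 0 1; 0 0 0 -0.0016 0.045 0 1; 0 0 0 -0.0016 0.045 0 1; 0 0 0 -0.0016 0.045 0 1"}}

```text
time_s: 12.0
tcp_pos: [0.5101, -0.0625, 0.1267]
tcp_rot: [1.0, 0.027, -0.001, -0.0]
force: [1.5, 0.2, -1.3]
gripper_width: 0.0456
```

Call:
{"fn": "servo_tool", "kwargs": {"plan": "0 0 0 -0.0016 0.045 0 1; 0 0 0 -0.0012 0.045 0 1; 0 0 0 0 0.0388 0 1; 0 0 0 0 0.01 0 1; 0 0 0 0 0 0 1"}}

```text
time_s: 12.5
tcp_pos: [0.515, -0.2013, 0.1266]
tcp_rot: [1.0, 0.025, -0.001, -0.0]
force: [-0.4, 0.8, -2.9]
gripper_width: 0.0458
```

Call:
{"fn": "servo_tool", "kwargs": {"plan": "0 0 0 0 0 0 1; 0 0 0 0 0 0 1"}}

```text
time_s: 12.7
tcp_pos: [0.5162, -0.197, 0.1275]
tcp_rot: [1.0, 0.029, -0.0, -0.001]
force: [-0.3, 0.5, -2.8]
gripper_width: 0.0456
```

```bash
python3 look.py pics/w6.png .592,-.1657,.003 .5952,-.2242,.003 .5154,-.098,.025
```

```text
[ 0.5162 -0.197   0.1275] [ 0.9996  0.0289 -0.0004 -0.0006] [-0.2814  0.502  -2.7945] 0.045627084378095574
phi 0.057875185470097554 12.7
[0.592, -0.1657, 0.003] [249.1 112.8]
[0.5952, -0.2242, 0.003] [320.7 113.3]
[0.5154, -0.098, 0.025] [161.9 205.3]
```

View pics/w6.png

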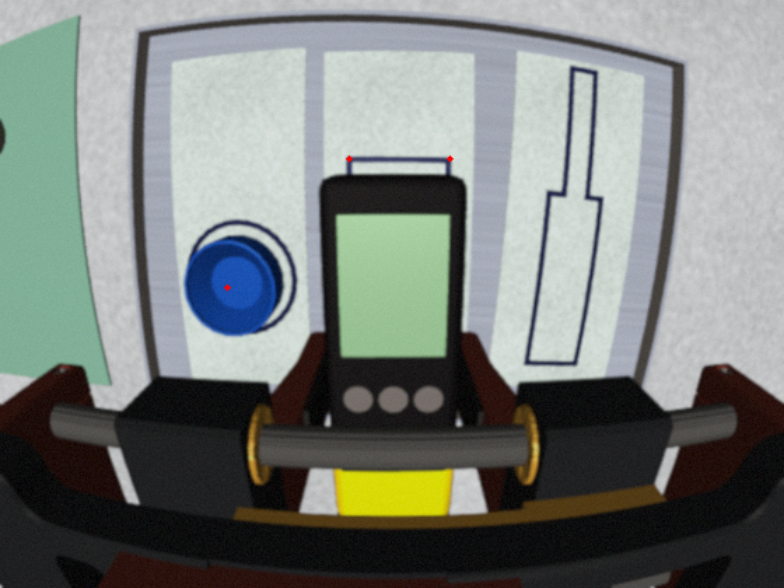

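Call:
{"fn": "servo_tool", "kwargs": {"plan": "0 0 0 0.001 0.002 0.03 1; 0 0 0 0 0 0.03 1; 0 0 0 0 0 0.02 1; 0 0 0 0 0 0.012 1; 0 0 0 0 0 0.006 1"}}

```text
time_s: 13.25
tcp_pos: [0.5171, -0.2003, 0.0291]
tcp_rot: [1.0, 0.028, -0.001, -0.0]
force: [-0.1, 0.1, -2.6]
gripper_width: 0.0455
```

Call:
{"fn": "servo_tool", "kwargs": {"plan": "0 0 0 0 0 0 1; 0 0 0 0 0 0 1; 0 0 0 0 0 0 1"}}

```text
time_s: 13.55
tcp_pos: [0.5181, -0.2016, 0.031]
tcp_rot: [1.0, 0.027, 0.001, 0.0]
force: [-0.6, -0.1, -2.1]
gripper_width: 0.0458
```

Call:
{"fn": "servo_tool", "kwargs": {"plan": "0 0 0 -0.001 -0.0025 0.003 1; 0 0 0 0 0 0.002 1; 0 0 0 0 0 0.001 1; 0 0 0 0 0 0 1; 0 0 0 0 0 0 1"}}

```text
time_s: 14.05
tcp_pos: [0.5162, -0.199, 0.0239]
tcp_rot: [1.0, 0.027, -0.0, 0.0]
force: [0.3, 0.4, -1.8]
gripper_width: 0.046
```

Call:
{"fn": "servo_tool", "kwargs": {"plan": "0 0 0 0 0 0.001 1; 0 0 0 0 0 0 1; 0 0 0 0 0 0 1"}}

```text
time_s: 14.35
tcp_pos: [0.5162, -0.199, 0.023]
tcp_rot: [1.0, 0.027, 0.0, 0.0]
force: [0.2, 0.6, -2.2]
gripper_width: 0.0459
```

Call:
{"fn": "servo_tool", "kwargs": {"plan": "0 0 0 0 0 0.001 1; 0 0 0 0 0 0 1; 0 0 0 0 0 0 1"}}

```text
time_s: 14.65
tcp_pos: [0.5162, -0.1989, 0.0229]
tcp_rot: [1.0, 0.027, 0.0, 0.0]
force: [-3.7, 1.8, 8.3]
gripper_width: 0.0462
```

Contact. Release and rise.

Call:
{"fn": "servo_tool", "kwargs": {"plan": "0 0 0 0 0 0 0; 0 0 0 0 0 0 0; 0 0 0 0 0 0 0; 0 0 0 0 0 0 0; 0 0 0 0 0 0 0"}}

```text
time_s: 15.15
tcp_pos: [0.5162, -0.199, 0.0219]
tcp_rot: [1.0, 0.027, -0.0, -0.0]
force: [0.6, 0.4, -0.5]
gripper_width: 0.0826
```

Call:
{"fn": "servo_tool", "kwargs": {"plan": "0 0 0 0 0 -0.03 0; 0 0 0 0 0 -0.045 0; 0 0 0 0 0 -0.05 0; 0 0 0 0 0 -0.05 0; 0 0 0 0 0 0 0"}}

```text
time_s: 15.65
tcp_pos: [0.5203, -0.1999, 0.204]
tcp_rot: [1.0, 0.027, 0.006, 0.002]
force: [1.0, -0.8, -0.3]
gripper_width: 0.0874
```

Call:
{"fn": "servo_tool", "kwargs": {"plan": "0 0 0 0 0 0 0; 0 0 0 0 0 0 0"}}

```text
time_s: 15.85
tcp_pos: [0.5151, -0.1988, 0.1956]
tcp_rot: [1.0, 0.027, -0.001, -0.0]
force: [0.2, -0.0, -0.5]
gripper_width: 0.0879
```

```bash
python3 look.py pics/w7.png .592,-.1657,.003 .5952,-.2242,.003 .4395,-.174,.003 .4428,-.2326,.003 .5244,-.3055,.003
```

```text
[ 0.5151 -0.1988  0.1956] [ 0.9996  0.0274 -0.0012 -0.0003] [ 0.2394 -0.0314 -0.4984] 0.08786880855127754
phi 0.05470892832067887 15.85
[0.592, -0.1657, 0.003] [253.5 112.6]
[0.5952, -0.2242, 0.003] [310.7 112.7]
[0.4395, -0.174, 0.003] [255.9 251.6]
[0.4428, -0.2326, 0.003] [307.9 251.6]
[0.5244, -0.3055, 0.003] [379.8 184.8]
```

View pics/w7.png

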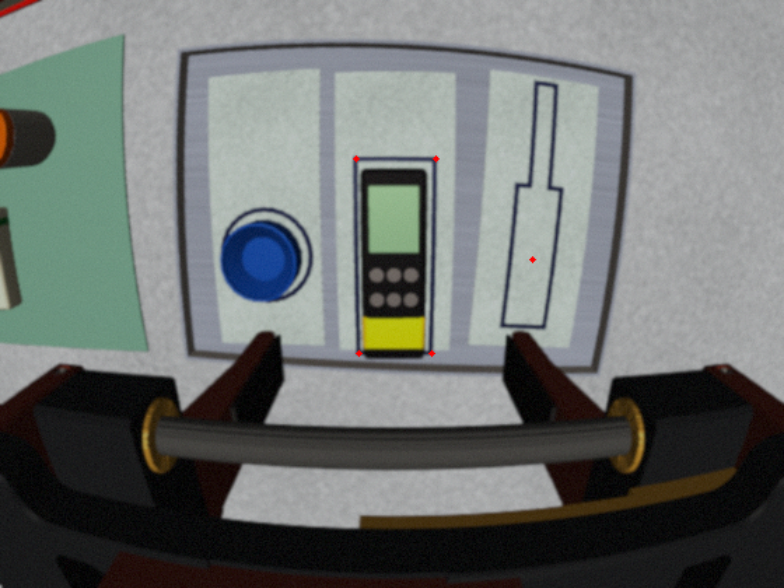

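Call:
{"fn": "servo_tool", "kwargs": {"plan": "0 0 0 0.0016 -0.045 0 0; 0 0 0 0.0016 -0.045 0 0; 0 0 0 0.0016 -0.045 0 0; 0 0 0 0.0016 -0.045 0 0; 0 0 0 0.0016 -0.045 0 0"}}

```text
time_s: 16.4
tcp_pos: [0.5106, 0.0277, 0.1953]
tcp_rot: [1.0, 0.027, -0.002, -0.0]
force: [1.3, 0.2, -0.0]
gripper_width: 0.0879
```

Call:
{"fn": "servo_tool", "kwargs": {"plan": "0 0 0 0.0016 -0.045 0 0; 0 0 0 0.0016 -0.045 0 0; 0 0 0 0.002 -0.045 0 0; 0 0 -0.035 0 -0.026 0 0; 0 0 0 0 0 0 0"}}

```text
time_s: 16.9
tcp_pos: [0.5063, 0.192, 0.1955]
tcp_rot: [0.999, 0.049, -0.001, -0.001]
force: [-0.1, 0.4, 0.6]
gripper_width: 0.088
```

Call:
{"fn": "servo_tool", "kwargs": {"plan": "0 0 0 0 0 0 0; 0 0 0 0 0 0 0"}}

```text
time_s: 17.1
tcp_pos: [0.508, 0.1853, 0.1958]
tcp_rot: [0.999, 0.044, -0.001, 0.001]
force: [0.1, 0.1, -0.3]
gripper_width: 0.0883
```

```bash
python3 look.py pics/w8.png .5066,.1871,.027 .4585,.183,.027 .636,.199,.015
```

```text
[0.508  0.1853 0.1958] [ 0.999   0.0438 -0.001   0.0007] [ 0.0752  0.1206 -0.2605] 0.088286645127493
phi 0.08756557817972563 17.1
[0.5066, 0.1871, 0.027] [279.4 193.6]
[0.4585, 0.183, 0.027] [279.3 239.2]
[0.636, 0.199, 0.015] [279.   62.7]
```

View pics/w8.png

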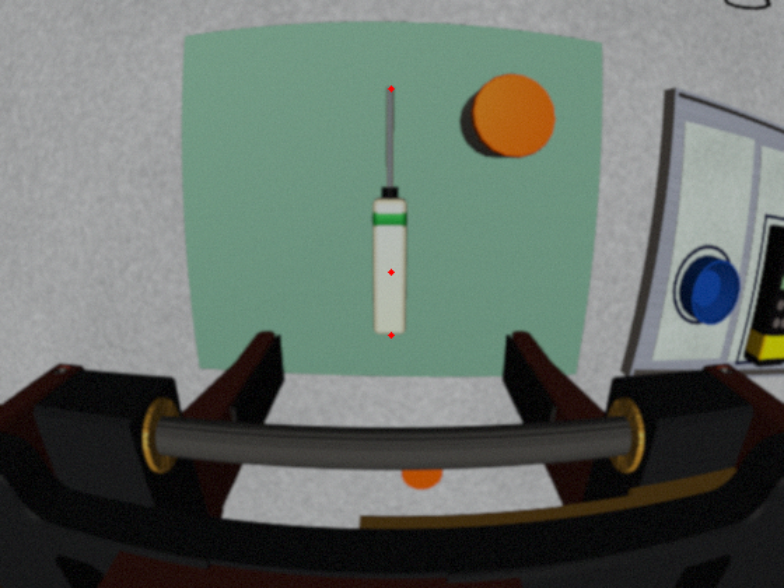

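Call:
{"fn": "servo_tool", "kwargs": {"plan": "0 0 0 -0.0015 -0.0018 0.045 0; 0 0 0 0 0 0.045 0; 0 0 0 0 0 0.04 0; 0 0 0 0 0 0.025 0; 0 0 0 0 0 0.008 0", "newtons": 20}}

```text
time_s: 17.65
tcp_pos: [0.505, 0.1864, 0.0312]
tcp_rot: [0.999, 0.044, -0.002, 0.001]
force: [-0.9, -0.7, 1.0]
gripper_width: 0.0877
```

Call:
{"fn": "servo_tool", "kwargs": {"plan": "0 0 0 0 0 0.005 0; 0 0 0 0 0 0.002 0; 0 0 0 0 0 0 0; 0 0 0 0 0 0 0"}}

```text
time_s: 18.05
tcp_pos: [0.5074, 0.1891, 0.0281]
tcp_rot: [0.999, 0.045, 0.001, -0.0]
force: [-0.2, 0.6, -0.7]
gripper_width: 0.0878
```

Call:
{"fn": "servo_tool", "kwargs": {"plan": "0 0 0 0 0.001 0.003 0; 0 0 0 0 0 0.001 0; 0 0 0 0 0 0 0; 0 0 0 0 0 0 0"}}

```text
time_s: 18.45
tcp_pos: [0.5067, 0.1879, 0.023]
tcp_rot: [0.999, 0.045, 0.0, -0.0]
force: [-0.1, -0.1, 0.3]
gripper_width: 0.0877
```

Call:
{"fn": "servo_tool", "kwargs": {"plan": "0 0 0 0 0 0 1; 0 0 0 0 0 0 1; 0 0 0 0 0 0 1; 0 0 0 0 0 0 1; 0 0 0 0 0 0 1"}}

```text
time_s: 18.95
tcp_pos: [0.5067, 0.1878, 0.0229]
tcp_rot: [0.999, 0.045, 0.0, -0.0]
force: [-0.3, -1.2, -0.2]
gripper_width: 0.0512
```

Call:
{"fn": "servo_tool", "kwargs": {"plan": "0 0 0 0 0 0 1; 0 0 0 0 0 0 1; 0 0 0 0 0 0 1; 0 0 0 0 0 0 1"}}

```text
time_s: 19.35
tcp_pos: [0.5067, 0.1878, 0.023]
tcp_rot: [0.999, 0.045, 0.0, 0.0]
force: [0.2, 0.0, -0.6]
gripper_width: 0.0238
```

Call:
{"fn": "servo_tool", "kwargs": {"plan": "0 0 0 0 0 -0.02 1; 0 0 0 0 0 -0.04 1; 0 0 0 0 0 -0.04 1; 0 0 0.083 0 0 0 1; 0 0 0 0 0 0 1"}}

```text
time_s: 19.85
tcp_pos: [0.5071, 0.1878, 0.1239]
tcp_rot: [1.0, 0.003, 0.001, -0.0]
force: [0.8, 0.2, -1.9]
gripper_width: 0.0242
```

```bash
python3 look.py pics/w9.png
```

```text
[0.5071 0.1878 0.1239] [ 1.      0.0028  0.001  -0.0001] [ 0.8475  0.1937 -1.9187] 0.024207901614565996
phi 0.005680287541028405 19.85
```

View pics/w9.png

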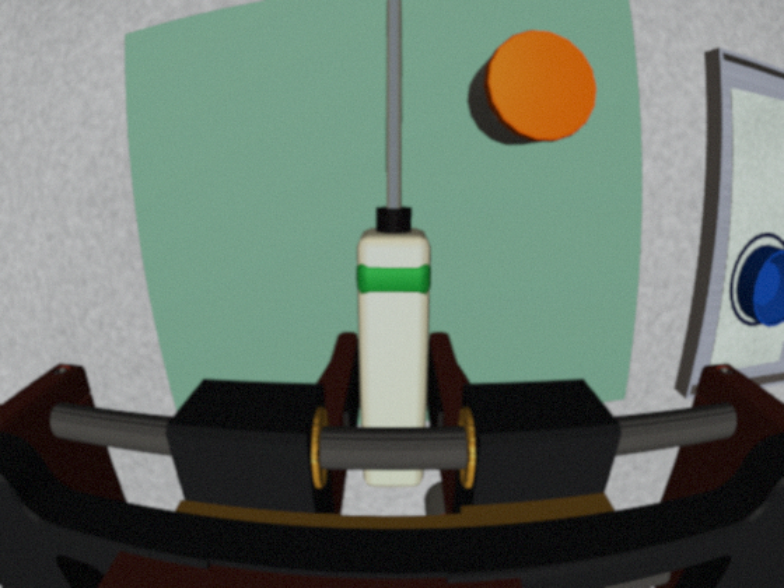

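```bash
python3 - <<'E'
from h import *
s=sensors.read_state();M=R.from_quat(s["tcp_rot"]).as_matrix();print(s["tcp_pos"])
for u,v in((394,232),(393,484),(393,280)):
    print(M.T@(onz("wrist",u/1.4,v/1.4,s["tcp_pos"][2]+.004,s)-s["tcp_pos"]))
E
```

```text
[0.50639984 0.1874827  0.1229075 ]
[ 0.05206028 -0.00052262 -0.00400237]
[-0.04535193 -0.00073441 -0.00399861]
[ 0.03664355 -0.00081905 -0.00400193]
```

Call:
{"fn": "servo_tool", "kwargs": {"plan": "0 0 0 0.0013 0.04 0 1; 0 0 0 0.0013 0.045 0 1; 0 0 0 0.0013 0.045 0 1; 0 0 0 0.0013 0.045 0 1; 0 0 0 0.0013 0.045 0 1"}}

```text
time_s: 20.4
tcp_pos: [0.5134, -0.0339, 0.1217]
tcp_rot: [1.0, 0.005, -0.001, -0.0]
force: [0.6, -0.4, -1.0]
gripper_width: 0.0239
```

Call:
{"fn": "servo_tool", "kwargs": {"plan": "0 0 0 0.0013 0.045 0 1; 0 0 0 0.0013 0.045 0 1; 0 0 0 0.0013 0.045 0 1; 0 0 0 0.0013 0.045 0 1; 0 0 0 0.001 0.045 0 1"}}

```text
time_s: 20.9
tcp_pos: [0.5212, -0.2586, 0.1214]
tcp_rot: [1.0, 0.005, -0.001, -0.001]
force: [-0.1, -0.0, -1.0]
gripper_width: 0.0239
```

Call:
{"fn": "servo_tool", "kwargs": {"plan": "0 0 0 0 0.035 0 1; 0 0 0 0 0.013 0 1; 0 0 0 0 0 0 1; 0 0 0 0 0 0 1"}}

```text
time_s: 21.3
tcp_pos: [0.5225, -0.303, 0.122]
tcp_rot: [1.0, 0.005, -0.001, -0.001]
force: [1.0, 0.6, -1.3]
gripper_width: 0.0239
```

```bash
python3 look.py pics/w10.png .5803,-.2868,.003 .5812,-.3233,.003 .6604,-.2965,.003 .662,-.314,.003
```

```text
[ 0.5225 -0.303   0.122 ] [ 1.      0.0045 -0.0007 -0.001 ] [ 0.9955  0.589  -1.262 ] 0.023912565244582892
phi 0.009025693286843045 21.3
[0.5803, -0.2868, 0.003] [262.7 136.5]
[0.5812, -0.3233, 0.003] [308.  135.9]
[0.6604, -0.2965, 0.003] [275.7  39.2]
[0.662, -0.314, 0.003] [297.6  37.7]
```

View pics/w10.png

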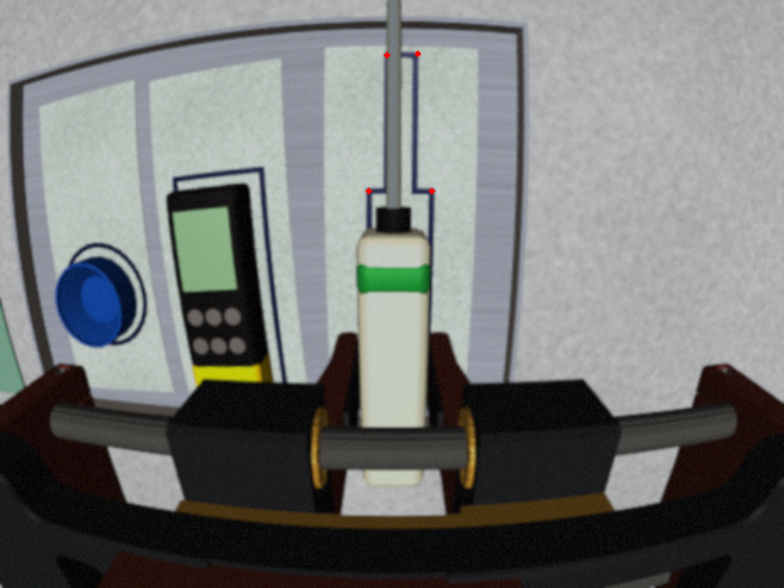

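Call:
{"fn": "servo_tool", "kwargs": {"plan": "0 0 0 0 0.0025 0.03 1; 0 0 0 0 0 0.03 1; 0 0 0 0 0 0.02 1; 0 0 0 0 0 0.01 1; 0 0 0 0 0 0.002 1"}}

```text
time_s: 21.85
tcp_pos: [0.5226, -0.3055, 0.03]
tcp_rot: [1.0, 0.005, -0.001, -0.001]
force: [0.4, 0.1, -1.6]
gripper_width: 0.0243
```

Call:
{"fn": "servo_tool", "kwargs": {"plan": "0 0 0 0 0 0 1; 0 0 0 0 0 0 1; 0 0 0 0 0 0 1"}}

```text
time_s: 22.15
tcp_pos: [0.5235, -0.3078, 0.0321]
tcp_rot: [1.0, 0.003, 0.001, 0.0]
force: [-0.7, -0.8, -1.5]
gripper_width: 0.0239
```

Call:
{"fn": "servo_tool", "kwargs": {"plan": "0 0 0 -0.001 -0.002 0.004 1; 0 0 0 0 0 0.003 1; 0 0 0 0 0 0 1; 0 0 0 0 0 0 1"}}

```text
time_s: 22.55
tcp_pos: [0.5216, -0.3055, 0.0238]
tcp_rot: [1.0, 0.003, -0.0, -0.0]
force: [0.2, 0.5, -1.4]
gripper_width: 0.0239
```

Call:
{"fn": "servo_tool", "kwargs": {"plan": "0 0 0 0 0 0.001 1; 0 0 0 0 0 0 1; 0 0 0 0 0 0 1"}}

```text
time_s: 22.85
tcp_pos: [0.5218, -0.3056, 0.023]
tcp_rot: [1.0, 0.003, 0.0, 0.0]
force: [-0.5, -0.1, -1.5]
gripper_width: 0.0238
```

Call:
{"fn": "servo_tool", "kwargs": {"plan": "0 0 0 0 0 0.001 1; 0 0 0 0 0 0 1; 0 0 0 0 0 0 1"}}

```text
time_s: 23.15
tcp_pos: [0.5218, -0.3056, 0.023]
tcp_rot: [1.0, 0.003, 0.0, 0.0]
force: [-3.9, 1.6, 7.5]
gripper_width: 0.0236
```

Call:
{"fn": "servo_tool", "kwargs": {"plan": "0 0 0 0 0 0 0; 0 0 0 0 0 0 0; 0 0 0 0 0 0 0; 0 0 0 0 0 0 0; 0 0 0 0 0 0 0"}}

```text
time_s: 23.65
tcp_pos: [0.5217, -0.3055, 0.0218]
tcp_rot: [1.0, 0.003, -0.0, -0.0]
force: [0.4, 0.1, 0.3]
gripper_width: 0.0603
```

Call:
{"fn": "servo_tool", "kwargs": {"plan": "0 0 0 0 0 0 0; 0 0 0 0 0 0 0; 0 0 0 0 0 -0.03 0; 0 0 0 0 0 -0.045 0; 0 0 0 0 0 -0.05 0"}}

```text
time_s: 24.15
tcp_pos: [0.5207, -0.305, 0.1472]
tcp_rot: [1.0, 0.003, -0.001, -0.001]
force: [0.8, -0.2, 0.7]
gripper_width: 0.0879
```

Call:
{"fn": "servo_tool", "kwargs": {"plan": "0 0 0 0 0 -0.05 0; 0 0 0 0 0 0 0; 0 0 0 0 0 0 0; 0 0 0 0 0 0 0"}}

```text
time_s: 24.55
tcp_pos: [0.5208, -0.3053, 0.1957]
tcp_rot: [1.0, 0.003, -0.001, -0.0]
force: [-0.2, 0.5, -0.8]
gripper_width: 0.0876
```

```bash
python3 look.py pics/w11.png
```

```text
[ 0.5208 -0.3053  0.1957] [ 1.      0.0033 -0.001  -0.0004] [-0.193   0.5454 -0.7579] 0.08760610390776052
phi 0.006689256701560459 24.55
```

View pics/w11.png

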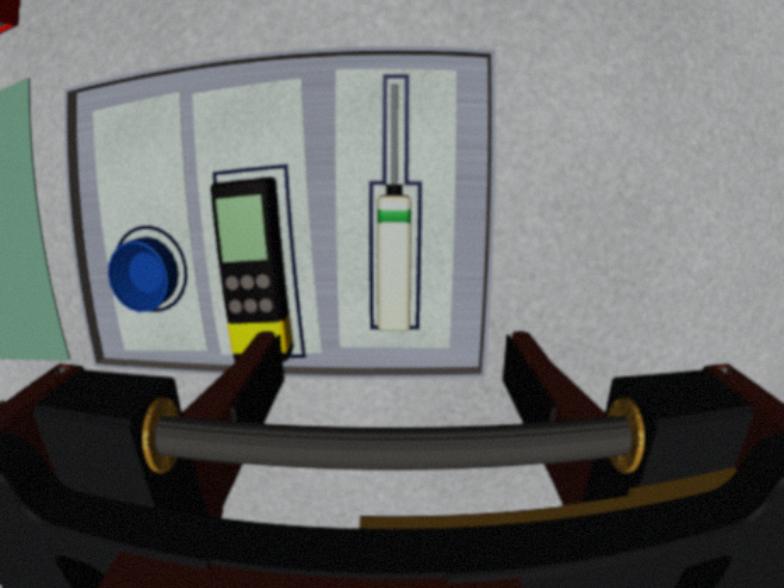

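Call:
{"fn": "servo_tool", "kwargs": {"plan": "0 0 0 0.01 -0.04 0 0; 0 0 0 0.01 -0.045 0 0; 0 0 0 0.01 -0.045 0 0; 0 0 0 0.01 -0.045 0 0; 0 0 0 0.01 -0.045 0 0"}}

```text
time_s: 25.1
tcp_pos: [0.5694, -0.0834, 0.1952]
tcp_rot: [1.0, 0.003, -0.001, -0.0]
force: [1.3, 0.2, -0.4]
gripper_width: 0.0878
```

Call:
{"fn": "servo_tool", "kwargs": {"plan": "0 0 0 0.01 -0.045 0 0; 0 0 0 0.01 -0.045 0 0; 0 0 0 0.01 -0.045 0 0; 0 0 0 0.01 -0.045 0 0; 0 0 0 0.01 -0.0287 0 0"}}

```text
time_s: 25.6
tcp_pos: [0.6176, 0.1282, 0.1952]
tcp_rot: [1.0, 0.005, -0.002, -0.001]
force: [0.3, 0.7, 0.7]
gripper_width: 0.0878
```

Call:
{"fn": "servo_tool", "kwargs": {"plan": "0 0 0 0 0 0 0; 0 0 0 0 0 0 0; 0 0 0 0 0 0 0"}}

```text
time_s: 25.9
tcp_pos: [0.6183, 0.1218, 0.1957]
tcp_rot: [1.0, 0.002, -0.001, 0.001]
force: [0.4, -1.8, -0.5]
gripper_width: 0.088
```

```bash
python3 look.py pics/w12.png .618,.124,.078; python3 - <<'E'
from h import *
s=sensors.read_state();im=cams.camera("wrist");h=cv2.cvtColor(im,cv2.COLOR_BGR2HSV)
k=cv2.inRange(h,np.array((3,120,60)),np.array((18,255,255)));c,l,t,ce=cv2.connectedComponentsWithStats(k)
print(s["tcp_pos"],[(t[i],ce[i],onz("wrist",*ce[i],.078,s)) for i in range(1,c) if t[i,4]>500])
E
```

```text
[0.6183 0.1218 0.1957] [ 1.      0.0025 -0.001   0.0008] [ 0.404  -1.8192 -0.5332] 0.08801466899525433
phi 0.004929237894289599 25.9
[0.618, 0.124, 0.078] [278.8 206.5]
[0.61848085 0.12154604 0.1960445 ] [(array([ 249,  174,   59,   60, 2759], dtype=int32), array([277.98223994, 203.58463211]), array([0.62064868, 0.12448967, 0.078     ]))]
```

View pics/w12.png

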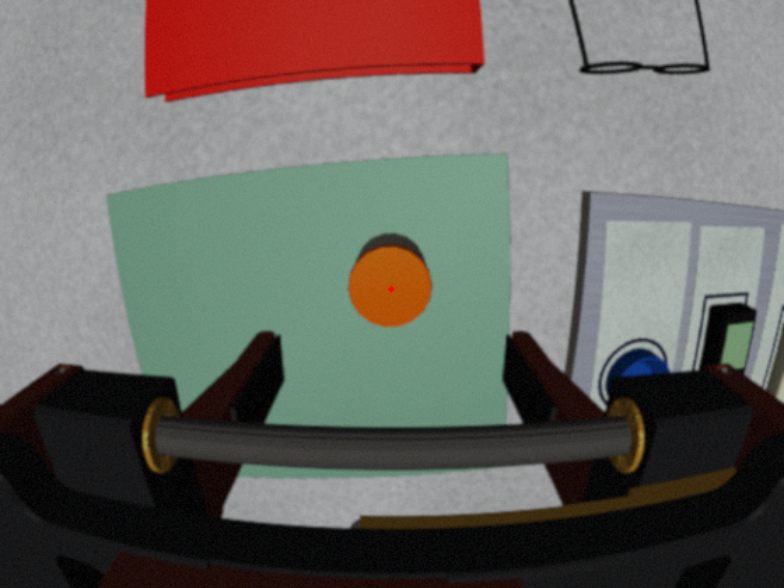

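Call:
{"fn": "servo_tool", "kwargs": {"plan": "0 0 0 0.001 -0.0025 0.03 0; 0 0 0 0 0 0.04 0; 0 0 0 0 0 0.04 0; 0 0 0 0 0 0.025 0; 0 0 0 0 0 0.01 0", "newtons": 25}}

```text
time_s: 26.5
tcp_pos: [0.618, 0.1242, 0.0491]
tcp_rot: [1.0, 0.003, -0.002, 0.001]
force: [-0.5, -0.0, 0.5]
gripper_width: 0.0879
```

Call:
{"fn": "servo_tool", "kwargs": {"plan": "0 0 0 0 0 0 0; 0 0 0 0 0 0 0; 0 0 0 0 0 0 0"}}

```text
time_s: 26.8
tcp_pos: [0.6211, 0.1265, 0.0538]
tcp_rot: [1.0, 0.003, 0.001, -0.0]
force: [-0.1, 0.0, -0.1]
gripper_width: 0.088
```

```bash
python3 look.py pics/w13.png
```

```text
[0.6211 0.1265 0.0538] [ 1.      0.0032  0.0015 -0.0004] [-0.0621  0.0086 -0.1175] 0.0879622050140555
phi 0.006387314032303523 26.8
```

View pics/w13.png

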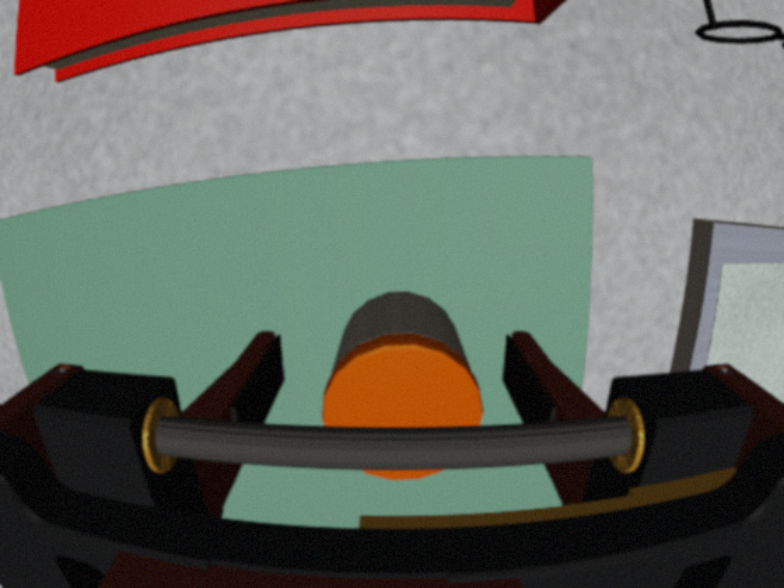

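Call:
{"fn": "servo_tool", "kwargs": {"plan": "0 0 0 -0.001 0.0022 0.002 0; 0 0 0 0 0 0 0; 0 0 0 0 0 0 0; 0 0 0 0 0 0 0"}}

```text
time_s: 27.25
tcp_pos: [0.6188, 0.1241, 0.0501]
tcp_rot: [1.0, 0.003, 0.0, -0.0]
force: [0.0, 0.9, -0.0]
gripper_width: 0.0875
```

```bash
python3 look.py pics/w14.png; python3 - <<'E'
from h import *
s=sensors.read_state();im=cams.camera("wrist")
for n,p in(("c",(.6195,.1243,.078)),("l",(.6195,.1493,.078)),("r",(.6195,.0993,.078)),("f",(.6445,.1243,.078)),("b",(.5945,.1243,.078))):print(n,np.array(pix("wrist",p,s))*1.4)
E
```

```text
[0.6188 0.1241 0.0501] [ 1.      0.0034  0.0001 -0.    ] [ 0.0344  0.8869 -0.049 ] 0.087532724294592
phi 0.006783816457872498 27.25
c [395.14486449 417.75643803]
l [311.67884056 415.84573727]
r [478.37653045 416.82968942]
f [396.02324423 340.2259626 ]
b [394.36071456 481.9161898 ]
```

View pics/w14.png

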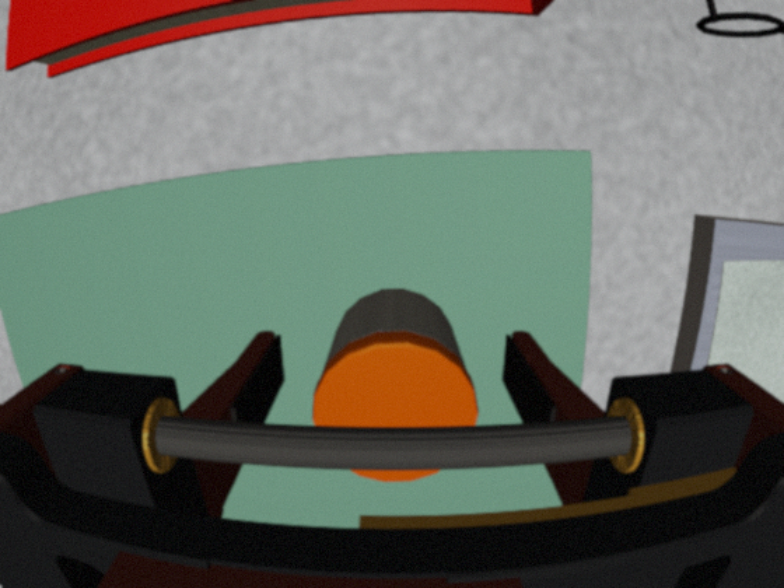

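Call:
{"fn": "servo_tool", "kwargs": {"plan": "0 0 0 0.001 0 0 1; 0 0 0 0 0 0 1; 0 0 0 0 0 0 1; 0 0 0 0 0 0 1; 0 0 0 0 0 0 1"}}

```text
time_s: 27.85
tcp_pos: [0.6198, 0.1241, 0.0499]
tcp_rot: [1.0, 0.003, -0.0, 0.0]
force: [-0.5, 0.3, -0.0]
gripper_width: 0.0514
```

Call:
{"fn": "servo_tool", "kwargs": {"plan": "0 0 0 0 0 0 1; 0 0 0 0 0 0 1; 0 0 0 0 0 0 1"}}

```text
time_s: 28.15
tcp_pos: [0.6198, 0.124, 0.0499]
tcp_rot: [1.0, 0.003, -0.0, 0.0]
force: [0.2, 0.3, -0.0]
gripper_width: 0.0491
```

Call:
{"fn": "servo_tool", "kwargs": {"plan": "0 0 0 0 0 -0.015 1; 0 0 0 0 0 -0.025 1; 0 0 0 0 0 -0.025 1; 0 0 0 0 0 -0.01 1; 0 0 0 0 0 0 1"}}

```text
time_s: 28.65
tcp_pos: [0.6209, 0.1245, 0.127]
tcp_rot: [1.0, 0.003, 0.002, -0.0]
force: [0.3, -0.5, -2.1]
gripper_width: 0.0492
```

Call:
{"fn": "servo_tool", "kwargs": {"plan": "0 0 0 -0.015 0.03 0 1; 0 0 0 -0.02 0.04 0 1; 0 0 0 -0.02 0.04 0 1; 0 0 0 -0.02 0.04 0 1; 0 0 0 -0.015 0.035 0 1"}}

```text
time_s: 29.15
tcp_pos: [0.5285, -0.0637, 0.1237]
tcp_rot: [1.0, 0.003, -0.001, 0.0]
force: [0.4, 0.8, -2.1]
gripper_width: 0.0496
```

Call:
{"fn": "servo_tool", "kwargs": {"plan": "0 0 0 -0.01 0.025 0 1; 0 0 0 -0.005 0.012 0 1; 0 0 0 0 0 0 1; 0 0 0 0 0 0 1; 0 0 0 0 0 0 1"}}

```text
time_s: 29.65
tcp_pos: [0.5171, -0.0964, 0.1249]
tcp_rot: [1.0, 0.005, 0.0, -0.001]
force: [0.0, -0.2, -2.3]
gripper_width: 0.0495
```

```bash
python3 look.py pics/w15.png; python3 - <<'E'
from h import *
np.set_printoptions(precision=4,suppress=True)
for n in("top","scene"):
    im=cams.camera(n);cv2.imwrite(f"pics/{n}15.png",cv2.resize(im,(784,588)))
im=cams.camera("top");h=cv2.cvtColor(im,cv2.COLOR_BGR2HSV)
E
```

```text
[ 0.5171 -0.0964  0.1249] [ 1.      0.0048  0.0003 -0.0006] [ 0.0071 -0.2298 -2.3091] 0.04946531084673151
phi 0.009674422322680471 29.65
```

View pics/w15.png

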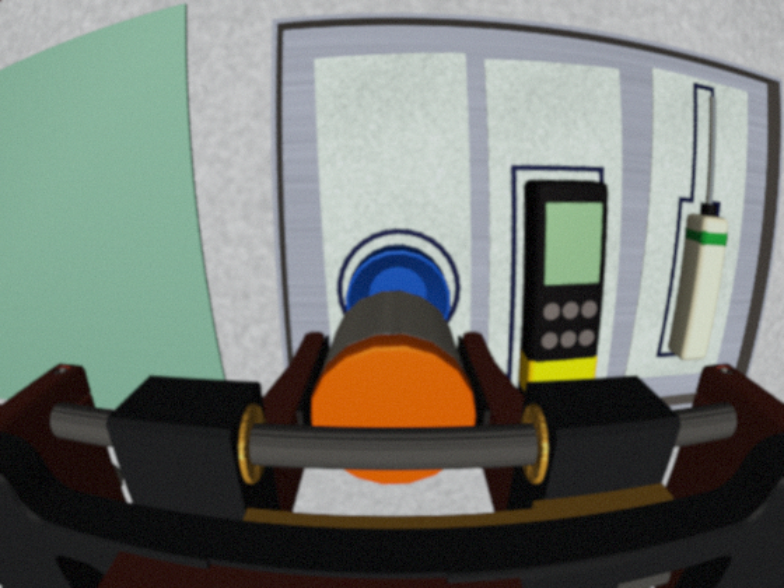

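View pics/scene15.png

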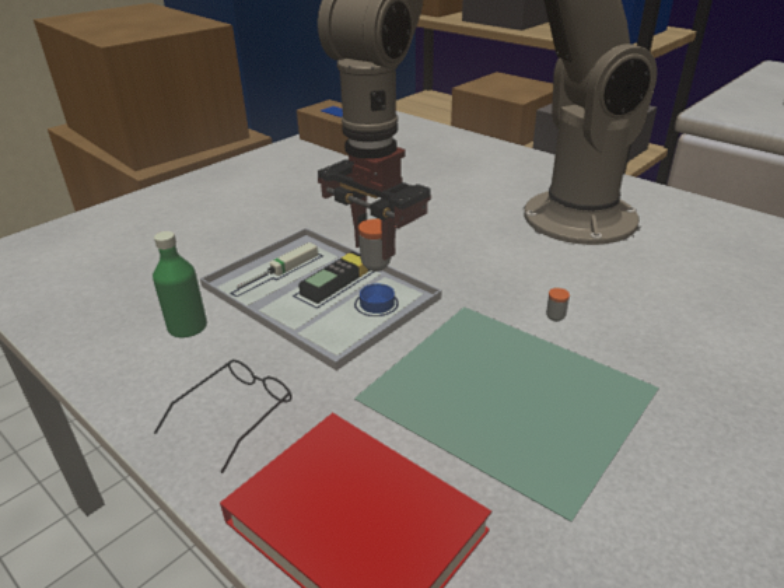

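```bash
cat > ov.py <<'E'
import sys
from h import *
s=sensors.read_state();im=cams.camera("wrist");print(s["tcp_pos"],s["time_s"])
S=3;x0,y0=200,140
im=cv2.resize(im[y0:y0+220,x0:x0+260],None,fx=S,fy=S,interpolation=2)
def circ(c,r,col):
    a=np.linspace(0,2*np.pi,60);P=np.array([pix("wrist",(c[0]+r*np.cos(t),c[1]+r*np.sin(t),c[2]),s) for t in a])
    cv2.polylines(im,[np.int32(np.round(((P-[x0,y0])+.5)*S-.5))],True,col,1)
M=R.from_quat(s["tcp_rot"]).as_matrix()
ox,oy,rx,ry=[float(a) for a in sys.argv[2:6]]
L=s["tcp_pos"]+M@np.array([ox,oy,-.028]);circ(L,.025,(255,255,0))
circ((rx,ry,.025),.030,(0,255,255));circ((rx,ry,.009),.0165,(0,255,0))
circ((.516,-.0985,.003),.036,(0,0,255))
cv2.imwrite(sys.argv[1],im)
E
python3 ov.py pics/o1.png 0 0 .5145 -.0985
```

```text
[ 0.51671425 -0.097423    0.12497576] 29.85
```

View pics/o1.png

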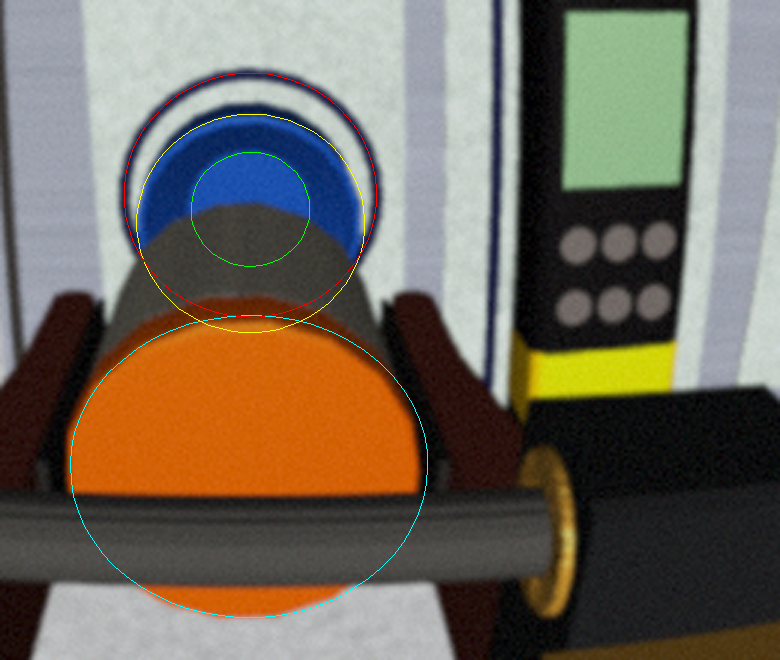

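Call:
{"fn": "servo_tool", "kwargs": {"plan": "0 0 0 -0.0027 0.0016 0.015 1; 0 0 0 0 0 0.02 1; 0 0 0 0 0 0.01 1; 0 0 0 0 0 0.005 1; 0 0 0 0 0 0 1"}}

```text
time_s: 30.4
tcp_pos: [0.5135, -0.0999, 0.0746]
tcp_rot: [1.0, 0.004, -0.0, -0.0]
force: [-0.6, -0.3, -1.9]
gripper_width: 0.0497
```

Call:
{"fn": "servo_tool", "kwargs": {"plan": "0 0 0 0 0 0 1; 0 0 0 0 0 0 1; 0 0 0 0 0 0 1"}}

```text
time_s: 30.7
tcp_pos: [0.5141, -0.1003, 0.0755]
tcp_rot: [1.0, 0.003, 0.001, 0.0]
force: [-0.4, 0.6, -2.0]
gripper_width: 0.0495
```

```bash
python3 ov.py pics/o2.png 0 -.0006 .514 -.0985;python3 - <<'E'
from h import *
im=cams.camera("scene");cv2.imwrite("pics/s16.png",cv2.resize(im[110:280,140:340],None,fx=3.5,fy=3.5,interpolation=2))
print(sensors.read_state()["tcp_pos"])
E
```

```text
[ 0.51405306 -0.10025997  0.07554361] 30.7
[ 0.51387299 -0.10025914  0.07535963]
```

View pics/o2.png

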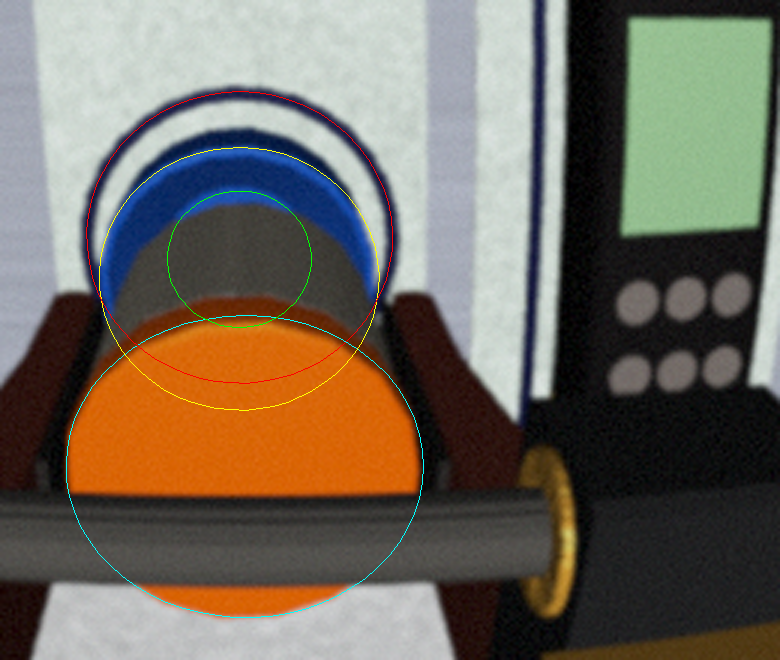

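View pics/s16.png

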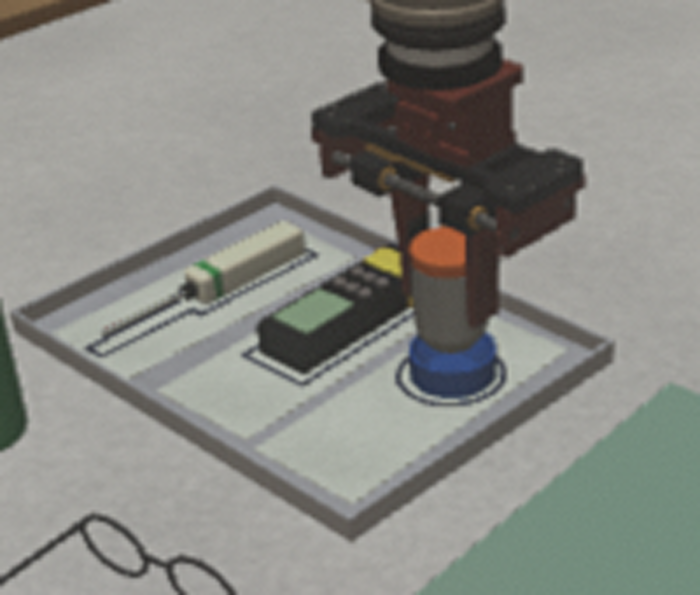

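Call:
{"fn": "servo_tool", "kwargs": {"plan": "0 0 0 0 -0.0008 0.006 1; 0 0 0 0 0 0.004 1; 0 0 0 0 0 0.002 1; 0 0 0 0 0 0 1; 0 0 0 0 0 0 1"}}

```text
time_s: 31.3
tcp_pos: [0.5136, -0.0994, 0.0628]
tcp_rot: [1.0, 0.003, -0.0, -0.0]
force: [-0.6, -0.1, -1.5]
gripper_width: 0.0495
```

Call:
{"fn": "servo_tool", "kwargs": {"plan": "0 0 0 0 0 0.002 1; 0 0 0 0 0 0 1; 0 0 0 0 0 0 1"}}

```text
time_s: 31.6
tcp_pos: [0.5136, -0.0994, 0.061]
tcp_rot: [1.0, 0.003, 0.0, 0.0]
force: [-0.3, -0.3, -2.1]
gripper_width: 0.0492
```

Call:
{"fn": "servo_tool", "kwargs": {"plan": "0 0 0 0 0 0.002 1; 0 0 0 0 0 0 1; 0 0 0 0 0 0 1"}}

```text
time_s: 31.9
tcp_pos: [0.5135, -0.0994, 0.0589]
tcp_rot: [1.0, 0.003, -0.0, -0.0]
force: [-1.1, 0.0, -1.4]
gripper_width: 0.0492
```

Call:
{"fn": "servo_tool", "kwargs": {"plan": "0 0 0 0 0 0.001 1; 0 0 0 0 0 0 1; 0 0 0 0 0 0 1"}}

```text
time_s: 32.2
tcp_pos: [0.5136, -0.0994, 0.0579]
tcp_rot: [1.0, 0.003, -0.0, -0.0]
force: [-0.7, 0.4, -2.2]
gripper_width: 0.049
```

Call:
{"fn": "servo_tool", "kwargs": {"plan": "0 0 0 0 0 0.001 1; 0 0 0 0 0 0 1; 0 0 0 0 0 0 1"}}

```text
time_s: 32.5
tcp_pos: [0.5136, -0.0994, 0.0569]
tcp_rot: [1.0, 0.003, -0.0, 0.0]
force: [1.0, -0.5, -2.0]
gripper_width: 0.0495
```

Call:
{"fn": "servo_tool", "kwargs": {"plan": "0 0 0 0 0 0.001 1; 0 0 0 0 0 0 1; 0 0 0 0 0 0 1"}}

```text
time_s: 32.8
tcp_pos: [0.5136, -0.0994, 0.0559]
tcp_rot: [1.0, 0.003, -0.0, 0.0]
force: [-0.1, -0.5, -2.3]
gripper_width: 0.0495
```

Call:
{"fn": "servo_tool", "kwargs": {"plan": "0 0 0 0 0 0.0005 1; 0 0 0 0 0 0 1; 0 0 0 0 0 0 1"}}

```text
time_s: 33.1
tcp_pos: [0.5136, -0.0994, 0.0559]
tcp_rot: [1.0, 0.003, 0.0, 0.0]
force: [-1.6, -0.3, 6.0]
gripper_width: 0.049
```

Call:
{"fn": "servo_tool", "kwargs": {"plan": "0 0 0 0 0 0 0; 0 0 0 0 0 0 0; 0 0 0 0 0 0 0; 0 0 0 0 0 0 0; 0 0 0 0 0 0 0"}}

```text
time_s: 33.6
tcp_pos: [0.5136, -0.0994, 0.0554]
tcp_rot: [1.0, 0.003, -0.0, -0.0]
force: [0.1, 0.5, 0.5]
gripper_width: 0.0852
```

```bash
python3 ov.py pics/o3.png 0 -.0006 .514 -.0988; python3 -c "
from rig import sensors;print(sensors.read_state())"
```

```text
[ 0.5136282  -0.09941288  0.05539136] 33.6
{'time_s': 33.65, 'qpos': array([ 0.40249421,  0.5221218 , -0.41203854,  2.0345726 ,  0.33659855,
        0.64939254, -1.79552992]), 'joint_vel': array([ 0.00089529,  0.00024275, -0.00084393,  0.00059669, -0.00048594,
       -0.00064283,  0.00091518]), 'joint_efforts': array([ 1.58928044e-03, -4.95732844e+01, -4.22084436e+00, -1.74776155e+01,
        9.36322322e-03, -7.53711490e-02,  2.22786716e-04]), 'tcp_pos': array([ 0.51362621, -0.09944004,  0.05542063]), 'tcp_rot': array([ 9.99994421e-01,  3.34037185e-03,  1.10432522e-05, -2.73846324e-06]), 'force': array([ 0.57538713, -1.01998621, -0.21073804]), 'moment': array([ 0.00878563,  0.00054814, -0.01641021]), 'gripper_width': 0.0870758864872269}
```

View pics/o3.png

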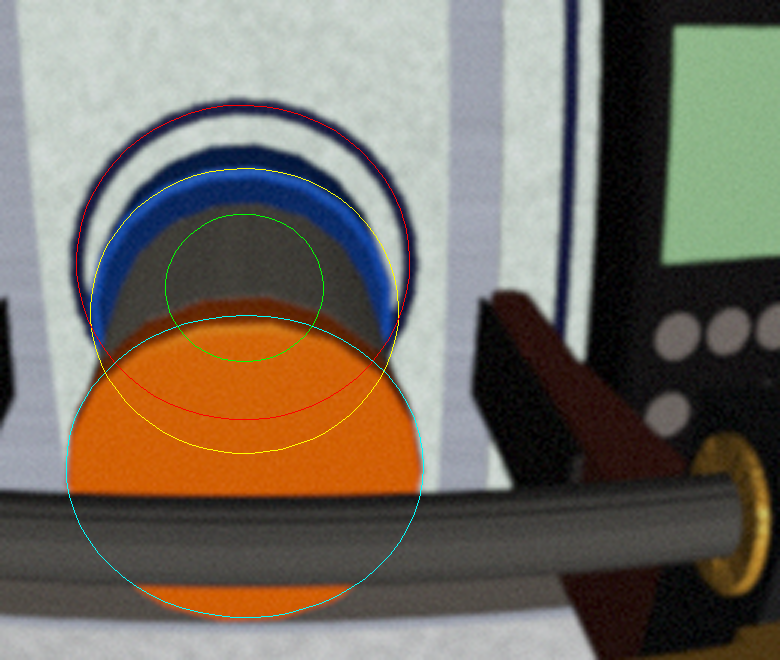

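Seated and upright. I rise straight and check from above.

Call:
{"fn": "servo_tool", "kwargs": {"plan": "0 0 0 0 0 -0.02 0; 0 0 0 0 0 -0.04 0; 0 0 0 0 0 -0.05 0; 0 0 0 0 0 -0.05 0; 0 0 0 -0.03 0 -0.03 0"}}

```text
time_s: 34.15
tcp_pos: [0.4872, -0.0991, 0.2496]
tcp_rot: [1.0, 0.004, 0.004, -0.0]
force: [-0.1, -0.4, 0.2]
gripper_width: 0.0877
```

Call:
{"fn": "servo_tool", "kwargs": {"plan": "0 0 0 0 -0.05 0 0; 0 0 0 0 -0.05 0 0; 0 0 0 0 -0.05 0 0; 0 0 0 0 -0.05 0 0; 0 0 0 0 0 0 0"}}

```text
time_s: 34.65
tcp_pos: [0.4813, 0.1081, 0.2463]
tcp_rot: [1.0, 0.009, 0.001, -0.002]
force: [-0.8, 0.5, 0.2]
gripper_width: 0.0878
```

Call:
{"fn": "servo_tool", "kwargs": {"plan": "0 0 0 0 0 0 0; 0 0 0 0 0 0 0; 0 0 0 0 0 0 0"}}

```text
time_s: 34.95
tcp_pos: [0.4824, 0.0986, 0.2452]
tcp_rot: [1.0, 0.002, -0.0, 0.0]
force: [-0.3, -0.2, 0.7]
gripper_width: 0.0878
```

```bash
python3 - <<'E'
from h import *
np.set_printoptions(precision=4,suppress=True)
im=cams.camera("scene");cv2.imwrite("pics/s17.png",cv2.resize(im[110:280,140:340],None,fx=3.5,fy=3.5,interpolation=2))
t=cams.camera("top");cv2.imwrite("pics/t17.png",cv2.resize(t[140:280,280:465],None,fx=4.2,fy=4.2,interpolation=2))
a=cv2.imread("pics/top0.png");d=cv2.absdiff(a,t).max(2);
for n,(x,y,w,hh) in dict(binder=(128,25,125,95),specs=(270,42,75,72),spray=(390,70,65,65)).items(): print(n,(d[y:y+hh,x:x+w]>60).sum())
for n in("top","scene"):
    cams.camera(n)
    for q in("cup_center","rest_center","meter_center","probe_center"):
        for r in recognise(n,q)[:1]:print(n,q,r["p"],c2w(n,r["position"]))
s=sensors.read_state();print(s["time_s"],s["tcp_pos"],s["force"])
print([np.array(pix("top",p))*1 for p in((.5136,-.0988,.084),(.514,-.0988,.025))])
E
```

```text
binder 96
specs 0
spray 0
top cup_center 0.57 [ 0.5084 -0.0933  0.086 ]
top rest_center 0.67 [ 0.5061 -0.0789  0.0243]
top meter_center 0.98 [ 0.5121 -0.1938  0.0297]
top probe_center 0.88 [ 0.5237 -0.3023  0.024 ]
scene cup_center 0.78 [0.3582 0.1544 0.0363]
scene rest_center 0.62 [ 0.5335 -0.0791  0.018 ]
scene meter_center 0.87 [ 0.5347 -0.1872  0.0281]
scene probe_center 0.62 [ 0.5408 -0.2953  0.0258]
35.55 [0.4822 0.1004 0.2454] [-0.125   0.5361 -0.636 ]
[array([325.8069, 225.0152]), array([322.1229, 227.4763])]
```

View pics/s17.png

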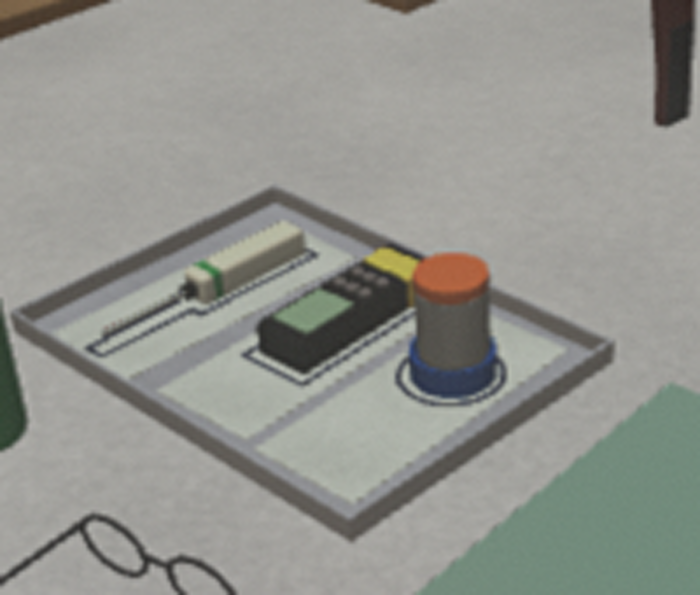

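View pics/t17.png

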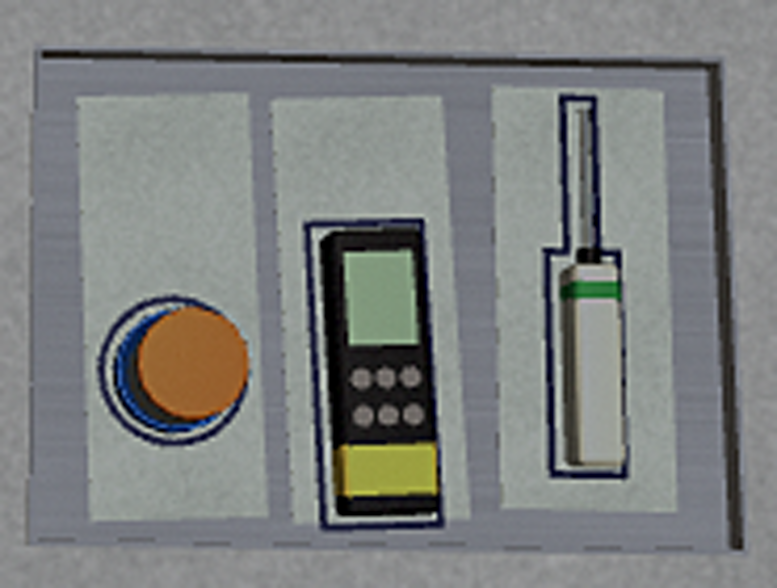

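```bash
python3 - <<'E'
from h import *
t=cams.camera("top");cv2.imwrite("pics/t18.png",t);a=cv2.imread("pics/top0.png");d=cv2.absdiff(a,t).max(2)[25:120,128:253]>60
y,x=np.nonzero(d);print(x.min()+128,x.max()+128,y.min()+25,y.max()+25)
E
```

```text
133 155 106 119
```

View pics/t18.png

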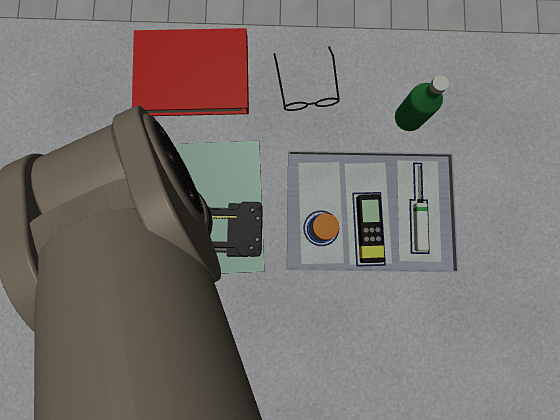

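The only difference near the binder, at (133–155, 106–119), is the arm's elbow blocking the view. The binder, spectacles and bottle are where they started. The cup at (325,227), meter at (370,228) and probe at (420,215) are on their cards.

```bash
python3 -c "
from rig import robot;print(robot.finish_job())"
```

```text
the job is handed in; nothing more can be done
None
```

The kit is laid out on the tray and handed in at about 36 s. I placed the rest first, then the meter, then the probe, and last seated the larger cup in the rest. `finish_job()` reports no verdict, so the result rests on the checks below.

**Checks that passed**
- **Placement:** the rest, meter and probe look to be within about 2–3 mm of their drawings in the wrist and top views. The meter and probe point the right way.
- **Cup:** it touched down 6 mm higher than where it was picked up, which is the seated height. It stands upright and centred in the scene view.
- **Bystanders:** the spectacles and bottle show no change from the first picture. The only change near the binder is the arm's elbow blocking part of the view.

**Checks that failed or disagreed**
- **Hard touch on the mat:** while going down for the meter, the fingers overshot and pressed the mat briefly. The wrist read 93 N at the end of that call, against a limit of 120 N; I slowed the later descents.
- **Cup position:** the last top view puts the lid about 2.5 mm nearer the robot than I predicted. That is about the calibration error, and I did not resolve it.
- **Networks at the end:** they put the mostly hidden rest about 20 mm off, and in the scene view they reported the small look-alike cup instead of the seated one. I relied on the pictures instead.

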